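Used syringe into the sharps container that still has room

TASK

Clear away the used syringe, the one with its plunger pushed fully home, that lies in the steel tray under the front of the shelf. One of the two sharps containers is already filled to its line: shut that one's lid fully, drop the syringe through the mouth into the other container, and leave the other's lid open for the next one. Leave the tray, the drawn-up syringe and everything else where it is.

Things in the scene. Friction and masses are not known exactly. Their poses are not given: they have to be found in the camera images.
- spent_center (a point): used 20 ml syringe, clear barrel and blue plunger, lying flat; its plunger is fully home. The point is the middle of the barrel (22 mm diameter, 85 long), x axis along the barrel towards the needle. The thumb disc ends 55 mm behind the point, the needle tip 83 mm ahead of it; 38 mm wide finger flange 43 to 46 mm behind it. 30 g
- loaded_center (a point): drawn-up syringe, same size, but its plunger stands out 45 mm further, so that its thumb disc ends 100 mm behind this point (the middle of its barrel), x axis towards the needle. Must stay
- tray: loose stainless steel tray 300 (x) by 200 (y), wall 24 high, floor 3 mm thick, rim 6 mm wider all round; origin at the centre of its underside. The two syringes lie in it, needles towards +x. Must stay
- riser: fixed white shelf standing on the counter, open in front (its -x side) and behind; origin at the centre of its foot on the counter. Board 240 deep (x) by 460 wide (y), underside at 204 mm, top at 220 mm, front edge at x = -120 mm; 16 mm end panels from counter to board; baskets of packs on top up to about 300 mm. The rear half of the tray is under it
- bin_1: sharps container 1 (the left one of two alike), a fixed yellow plastic box 216 long (its x axis) by 108 wide (y) by 160 high; origin at the centre of its underside, z up. In its top, centred, is a mouth 170 (x) by 66 (y); outside, a dark fill line runs round it at 125 mm. Walls 3, top 10 thick
- bin_2: sharps container 2 (the right one of two alike), a fixed yellow plastic box 216 long (its x axis) by 108 wide (y) by 160 high; origin at the centre of its underside, z up. In its top, centred, is a mouth 170 (x) by 66 (y); outside, a dark fill line runs round it at 125 mm. Walls 3, top 10 thick
- lid_1 (a joint): angle of container 1's flap lid: 0 = shut flat over the mouth, about 1.57 = standing upright, up to 2.3 = leaning outward. Hinged along the container's y = -37 mm edge at height 160 mm, axis along its x; the flap is 178 long, reaches 74 mm from the hinge (with a 45 wide thumb tab to 83 mm in the middle), 5 mm thick. Stiff hinge: it stays where it is left and needs about 1 N at its edge to move either way; no latch
- lid_2 (a joint): angle of container 2's flap lid: 0 = shut flat over the mouth, about 1.57 = standing upright, up to 2.3 = leaning outward. Hinged along the container's y = -37 mm edge at height 160 mm, axis along its x; the flap is 178 long, reaches 74 mm from the hinge (with a 45 wide thumb tab to 83 mm in the middle), 5 mm thick. Stiff hinge: it stays where it is left and needs about 1 N at its edge to move either way; no latch
- lid_1_edge (a point): middle of the free edge of container 1's flap lid, 74 mm from its hinge
- lid_2_edge (a point): middle of the free edge of container 2's flap lid, 74 mm from its hinge
- fill_a_top (a point): top centre of the taller heap of old syringes, the one that reaches its container's fill line (top about 132 mm above the container's underside); it lies in one of the two containers
- fill_b_top (a point): top centre of the lower heap of old syringes, in the other container, a few syringes only, its top 30 to 70 mm above the container's underside
- haemostat_center (a point): steel locking forceps 145 long, 60 wide, 8 high, lying on the counter beside the tray; the point is its middle. Must stay
- vial: amber drug bottle 44 diameter, 82 high, standing between the containers; origin at its underside. Must stay
- tape: roll of white tape lying flat, 84 diameter, 25 high; origin at its underside. Must stay
- jar: glass swab jar with steel lid, 84 diameter, 119 high; origin at its underside. Must stay
- spray: white spray bottle 72 diameter, 203 high; origin at its underside. Must stay

How it is judged (in metres and radians):
At the end, for the whole second after the job is handed in: The used syringe lies at rest inside the container that holds the lower heap (its middle below 125 mm, the fill line); the lid of the full container is shut (within 0.06 rad); the lid of the other one still stands open (more than 1.2 rad); nothing is being held (((horizontal distance between fill_a_top and bin_1 below 0.05 m and value of joint lid_1 below 0.06 rad and value of joint lid_2 above 1.2 rad and x of spent_center in the frame of bin_2 between -0.1 and 0.1 m and y of spent_center in the frame of bin_2 between -0.05 and 0.05 m and z of spent_center in the frame of bin_2 between 0 and 0.125 m) or (horizontal distance between fill_a_top and bin_2 below 0.05 m and value of joint lid_2 below 0.06 rad and value of joint lid_1 above 1.2 rad and x of spent_center in the frame of bin_1 between -0.1 and 0.1 m and y of spent_center in the frame of bin_1 between -0.05 and 0.05 m and z of spent_center in the frame of bin_1 between 0 and 0.125 m)) and linear speed of spent below 0.02 m/s and velocity of joint each of lid_1, lid_2 below 0.05 rad/s); the robot touches nothing.
It fails at once if the drawn-up syringe is moved more than 25 mm (distance of loaded_center from where it was at the start of the episode above 0.025 m).
It fails at once if the tray is shifted more than 25 mm (distance of tray from where it was at the start of the episode above 0.025 m).
It fails at once if the forceps, drug bottle, tape, jar or spray bottle is moved more than 25 mm (distance of any of haemostat_center, vial, tape, jar, spray from where it was at the start of the episode above 0.025 m).
It fails at once if the drug bottle, jar or spray bottle is knocked over (angle between any of vial, jar, spray's own z axis and vertical above 0.5 rad).
It also fails if it takes over 67 s, if anything falls off the work surface, if the arm or the gripper's body presses on something with over 40 N, if the wrist force passes 120 N, or if a joint passes its speed limit or range.

ROBOT

A 6-joint arm with a two-finger parallel gripper is mounted at the origin on the work surface. World frame = base frame: x ahead of the robot, y to its left, z up, the work surface at z = 0. Lengths are in mm, angles in rad, forces in N, time in s.
With the tool pointing down it reaches from about 275 to 1000 mm from the base axis. Payload 8.4 kg.
Tool frame: the origin (TCP) lies midway between the tips of the shut fingers; the grasp point (between the pads) lies 19 mm behind it; z points along the fingers, y is the direction in which the jaws open and shut (so a half turn about z gives the same grasp; the last joint's range is limited). The gripper opens to 85 mm and grips with 20 to 120 N. Pads are 22 mm wide; open, the fingers measure 114 mm over their backs; the gripper's body (76 mm by 85 mm) begins 54 mm behind the grasp point. The pads swing forward as they close: fully open they stand 13 mm farther back than shut.
Start: joints at [-1.282, 0.353, 1.633, -0, 1.155, -0.002], TCP at [179.198, -598.762, 231.281] pointing down, gripper open.
Joint ranges: [-2.63, 2.63], [-0.92, 2.1], [0.06, 2.66], [-1.3, 4.44], [0, 2.69], [-3.02, 3.02]. Speed limits (rad/s): [2.22, 2.22, 2.79, 3.14, 3.14, 3.14].

INTERFACE

Orientations are given as [roll, pitch, yaw] about the fixed x, y, z axes, in that order (R = Rz(yaw) Ry(pitch) Rx(roll)).
In Python, from rig import r gives the robot as it stands.
- The arm moves only by the tool play_rows, never from a script. Its argument "moves" is a list of rows, each a list of 3 entries, a list of its own where there are three numbers: the turn, a rotation vector about the tool's x, y, z in degrees, then the shift along the tool's x, y, z in mm, then the opening, from 0 (shut) to 1 (fully open). A call has 1 to 20 rows; each row is the pose to reach, as a shift and turn from the pose measured when the call began, along the tool's axes at that moment; what a row does not reach only later rows make up. A row lasts 1/10 s, in which the tool goes at most 50 mm and 8.59 degrees, less where a joint would pass 70% of its speed; a pose out of reach is approached as far as the arm can. A call with a gripper value outside its range is refused whole. The fingers move at their own pace and stop on an object; "newtons" is the grip in N (left out, the last holds). Time passes only in rows, so rows that repeat a pose let the fingers close. It gives the time, the measured TCP pose, the force and the opening at its end, in the units of the state.
- r.sense(): the state, without advancing time (a new reading comes with each control period).
- r.grab_frame(name): name is "scene" or "side" or "wrist"; returns a dict with "color" (384x512x3 uint8, red, green, blue), "K" (3x3 intrinsics, pixels), "rvec" (rotation vector, rad) and "tvec" (3), from world to camera coordinates, as OpenCV has them; the wrist camera has in their place "T_tool_cam" (4x4, takes a point from camera to tool coordinates, whose origin is the TCP and whose axes are the flange's). Camera axes: x right, y down, z forward; pixel columns grow to the right and rows downward; lengths in mm; the calibration is good to about 2 mm. A picture is of the moment at which its call begins: read the wrist's pose just before it. There is no depth.
- r.sign_off(): hands the job in, once; it reports no verdict.
Trained networks look in a picture, given as the dict that the camera call returned (one of the last four; its "shot" number tells which), for a name from the list of things; names that differ only in an ending like _2 or _b are one class to them, and where a whole thing is asked for, a point or a joint stands for the part that bears it (a point fixed in the world has none). Each returns a list of dicts, best first, with "conf" (0 to 1); they miss things now and then, are a little off and sometimes report something else, mostly with a low value. They report only what shows in the picture. A call takes as long as a camera call.
- r.silhouettes(picture, name): "mask" (384x512 bool, what is visible of it) and "location" ([column, row] in pixels, amid what is visible of it).
The state is a dict: "clock": time; "qpos": joint angles; "qvel": joint speeds; "joint_efforts": joint torques, N m; "eef_pos": TCP position; "tcp_rot": TCP orientation; "contact_force": force on the tool from outside, world axes, zero at the start; "wrist_torque": the same for the moment, N m; "opening": opening from 0.0 (shut) to 1.0 (fully open).
Only numpy, scipy, OpenCV 4.12 (cv2) and the standard library are available. Lean on these libraries where they do the work, as an engineer would, in place of code of your own. Each camera call takes 0.05 s, during which the arm holds its last target.

## Working session

There is one attempt and no reset: what is moved stays moved. The work goes in short steps, Python scripts to look and compute and a tool call to move; the robot and the scene stay as the last step left them, time stands still between calls to the robot, and variables do not carry over. Pictures are saved under pics/ and viewed, and the job is handed in when it is done.

Besides the shell and the picture viewer there is one more tool, called in YAML: its name, and indented under it one key for each argument. play_rows: Moves the arm, as the interface text tells. Its arguments: {"type":"object","properties":{"moves":{"type":"array"},"newtons":{"type":"number"}},"required":["moves"]}

```bash
ls -la; mkdir -p pics; cat > h.py <<'E'
import sys; sys.path.insert(0,'.')
import numpy as np, cv2
from rig import r
def save(p,n): cv2.imwrite(f'pics/{n}.png',cv2.cvtColor(p['color'],cv2.COLOR_RGB2BGR))
E
python3 - <<'E'
from h import *
print(r.sense())
for n in ['scene','side','wrist']:
    p=r.grab_frame(n); save(p,n+'0')
    print(n,{k:v for k,v in p.items() if k!='color'})
E
```

```text
total 12
drwxr-xr-x  3 agent agent 4096 Dec  7 03:20 .
drwxr-xr-x 23 root  root  4096 Dec  7 03:20 ..
drwxr-xr-x  2 agent agent 4096 Dec  7 03:20 pics
{'clock': 0.0, 'qpos': array([-1.28244148e+00,  3.53648421e-01,  1.63412399e+00, -1.84902917e-05,
        1.15519260e+00, -2.39197438e-03]), 'qvel': array([-2.04655713e-03,  3.71647597e-04,  1.02149587e-03, -8.97321402e-04,
        9.78735126e-05,  1.65910055e-03]), 'joint_efforts': array([-5.12947952e-05, -6.05254269e+01, -3.42056787e+01,  1.66994428e-04,
        9.39206657e-03,  4.90686693e-05]), 'eef_pos': array([ 179.03363539, -598.32067886,  230.56584883]), 'tcp_rot': array([-3.14022026e+00,  1.36233175e-05,  2.90754311e-01]), 'contact_force': array([ 1.42593182, -0.14858901, -0.81298779]), 'wrist_torque': array([-0.0246369 ,  0.04875128, -0.00888875]), 'opening': 0.9992177780792247}
scene {'K': array([[362.25646778,   0.        , 253.43927007],
       [  0.        , 362.25646778, 188.01395495],
       [  0.        ,   0.        ,   1.        ]]), 'rvec': array([ 2.50666561, -0.96446393,  0.25346114]), 'tvec': array([-398.10335573
[... 173 characters left out ...]
     ,   0.        ,   1.        ]]), 'rvec': array([ 2.08117872, -0.43695699,  0.2705993 ]), 'tvec': array([-529.78231443,  234.9297466 , 1129.95003198]), 'shot': 2}
wrist {'K': array([[312.88861865,   0.        , 254.55861073],
       [  0.        , 312.88861865, 198.66821342],
       [  0.        ,   0.        ,   1.        ]]), 'T_tool_cam': array([[ 7.43831396e-05, -9.64659688e-01, -2.63498918e-01,
         6.59289419e+01],
       [ 9.99999700e-01, -1.31547887e-04,  7.63881925e-04,
        -6.86479993e-01],
       [-7.71548826e-04, -2.63498896e-01,  9.64659389e-01,
        -1.42345552e+02],
       [ 0.00000000e+00,  0.00000000e+00,  0.00000000e+00,
         1.00000000e+00]]), 'shot': 3}
```

View pics/scene0.png

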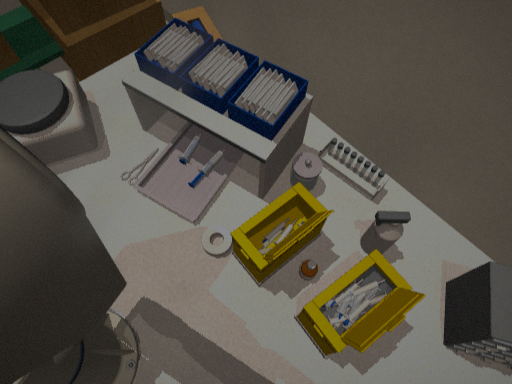

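View pics/side0.png

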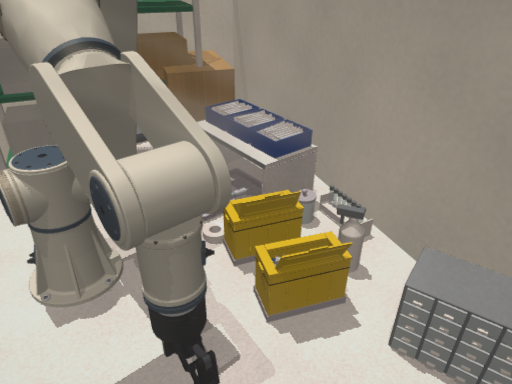

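View pics/wrist0.png

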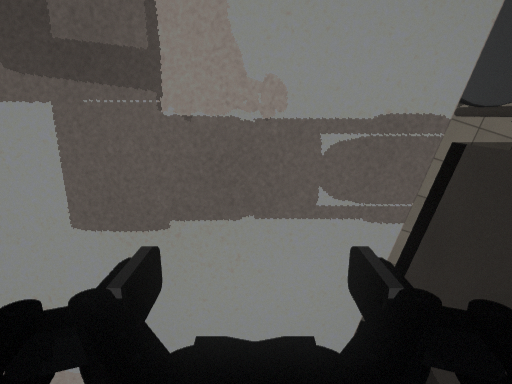

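```bash
cat >> h.py <<'E'
def cam(p,s=None):
    """returns K,R,t world->cam"""
    K=p['K']
    if 'rvec' in p: return K,cv2.Rodrigues(p['rvec'])[0],p['tvec']
    from scipy.spatial.transform import Rotation as Ro
    T=np.eye(4); T[:3,:3]=Ro.from_euler('xyz',s['tcp_rot']).as_matrix(); T[:3,3]=s['eef_pos']
    M=np.linalg.inv(T@p['T_tool_cam']); return K,M[:3,:3],M[:3,3]
def ray(c,px):
    K,R,t=c; d=R.T@np.linalg.inv(K)@np.array([px[0],px[1],1.]); return -R.T@t,d/np.linalg.norm(d)
def onz(c,px,z):
    o,d=ray(c,px); return o+d*(z-o[2])/d[2]
def proj(c,P):
    K,R,t=c; q=K@(R@np.asarray(P,float).T+t[:,None]); return (q[:2]/q[2]).T
def tri(obs):
    A=np.zeros((3,3));b=np.zeros(3);L=[]
    for c,px in obs:
        o,d=ray(c,px); M=np.eye(3)-np.outer(d,d); A+=M;b+=M@o
    x=np.linalg.solve(A,b); return x,[np.linalg.norm((np.eye(3)-np.outer(ray(c,px)[1],ray(c,px)[1]))@(x-ray(c,px)[0])) for c,px in obs]
def crop(p,n,x0,y0,x1,y1,k):
    im=cv2.cvtColor(p['color'],cv2.COLOR_RGB2BGR)[y0:y1,x0:x1]
    cv2.imwrite(f'pics/{n}.png',cv2.resize(im,None,fx=k,fy=k,interpolation=cv2.INTER_CUBIC))
E
python3 - <<'E'
from h import *
for n in ['scene','side']:
    p=r.grab_frame(n); c=cam(p)
    if n=='scene':
        crop(p,'s_tray',100,110,260,230,5); crop(p,'s_bins',210,170,430,370,3)
    for nm in ['spent_center','loaded_center','tray','riser','bin_1','lid_1','fill_a_top','haemostat_center','vial','tape','jar','spray']:
        for d in r.silhouettes(p,nm):
            if d['conf']<.3: continue
            ys,xs=np.where(d['mask']); l=d['location']
            print(n,nm,round(d['conf'],2),np.round(l,1),len(xs),(xs.min(),xs.max(),ys.min(),ys.max()),'z0',np.round(onz(c,l,0)),'z160',np.round(onz(c,l,160)))
print(r.sense()['clock'])
E
```

```text
scene spent_center 0.73 [188.7 150.4] 182 (np.int64(180), np.int64(199), np.int64(137), np.int64(163)) z0 [548. 314.   0.] z160 [500. 214. 160.]
scene spent_center 0.44 [274.9 229.8] 1125 (np.int64(250), np.int64(305), np.int64(208), np.int64(254)) z0 [565. -60.   0.] z160 [515. -97. 160.]
scene loaded_center 0.9 [206.4 166.2] 362 (np.int64(189), np.int64(224), np.int64(149), np.int64(186)) z0 [553. 231.   0.] z160 [505. 145. 160.]
scene tray 0.86 [188.4 173. ] 5225 (np.int64(133), np.int64(242), np.int64(122), np.int64(220)) z0 [497. 249.   0.] z160 [458. 160. 160.]
scene riser 0.92 [220.7  94. ] 17178 (np.int64(122), np.int64(312), np.int64(18), np.int64(199)) z0 [771. 425.  -0.] z160 [687. 306. 160.]
scene bin_1 0.83 [280.7 239.9] 4344 (np.int64(231), np.int64(332), np.int64(183), np.int64(285)) z0 [557. -92.   0.] z160 [ 508. -124.  160.]
scene bin_1 0.67 [365.  315.2] 5255 (np.int64(295), np.int64(425), np.int64(250), np.int64(357)) z0 [ 576. -378.    0.] z160 [ 524. -362.  160.]
scene bin_1 0.61 [307.5 169.3] 930 (np.int64(290), np.int64(322), np.int64(153), np.int64(191)) z0 [
[... 2917 characters left out ...]
.64 [269.2 205.3] 835 (np.int64(240), np.int64(299), np.int64(192), np.int64(216)) z0 [665. 113.   0.] z160 [ 556. -107.  160.]
side haemostat_center 0.38 [237.7 191. ] 98 (np.int64(231), np.int64(248), np.int64(188), np.int64(196)) z0 [595. 255.   0.] z160 [500.   6. 160.]
side tape 0.78 [212.2 231.6] 388 (np.int64(203), np.int64(224), np.int64(223), np.int64(243)) z0 [420.  41.   0.] z160 [ 360. -165.  160.]
side jar 0.84 [304.3 201.7] 388 (np.int64(298), np.int64(315), np.int64(189), np.int64(222)) z0 [799.  85.   0.] z160 [ 663. -130.  160.]
side spray 0.68 [351.8 229.4] 1122 (np.int64(337), np.int64(364), np.int64(204), np.int64(271)) z0 [ 861. -132.    0.] z160 [ 713. -303.  160.]
1.45
```

View pics/s_tray.png

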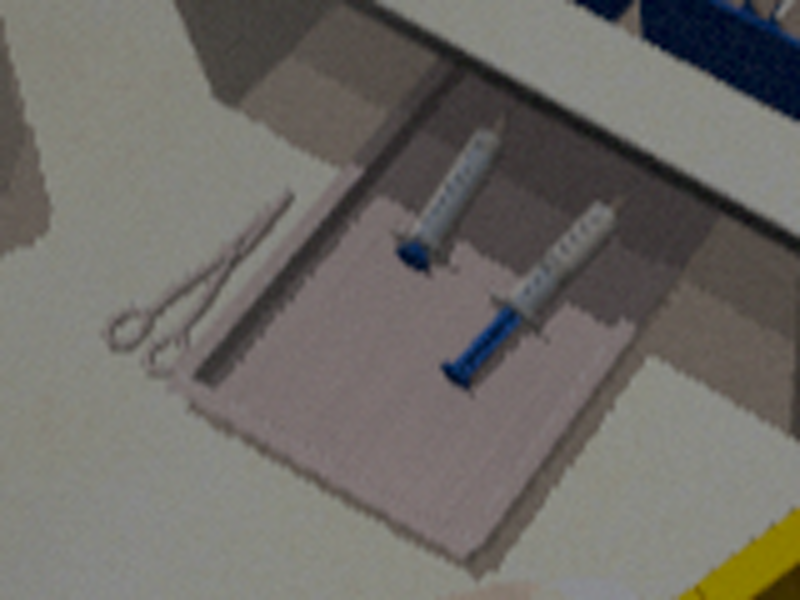

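View pics/s_bins.png

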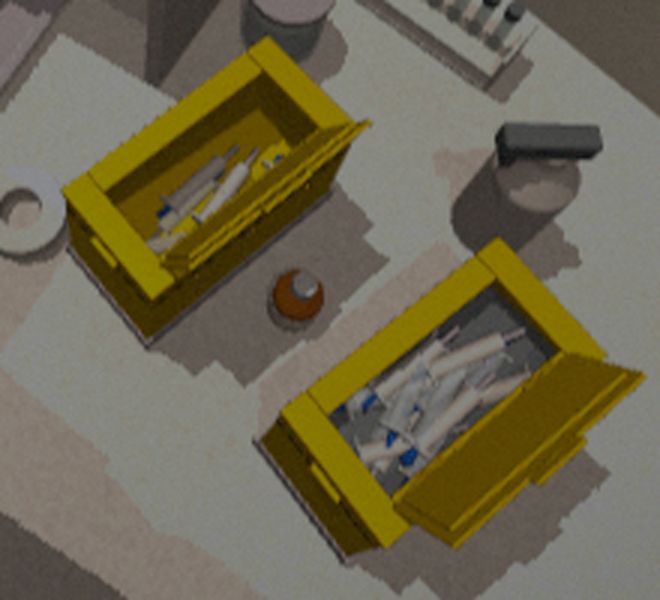

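```bash
python3 - <<'E'
from h import *
p=r.grab_frame('scene'); c=cam(p)
f=lambda k,x0,y0,a:(x0+a[0]/k,y0+a[1]/k)
for n,L in {'bin1':[(65,188),(265,38),(155,300)],'bin2':[(283,408),(495,238),(607,355),(378,548)]}.items():
    for a in L: print(n,a,np.round(onz(c,f(3,210,170,a),160),1))
for n,a,z in [('disc',(410,255),10),('flange_l',(403,240),14),('flange_r',(450,270),14),('barrel end',(490,135),14),('needle',(502,118),14),
  ('L disc',(458,375),14),('L flange a',(495,297),14),('L flange b',(545,335),14),('L barrelend',(605,210),14),('L needle',(622,195),14),('tray NL',(190,385),24),('tray near right',(478,565),24),('tray left under',(365,170),24),('trayRightAtshelf',(640,330),3),
  ('shelf edge l',(380,20),204),('shelf edge r',(800,245),204),('shelf up l',(380,0),220),('forceps tip',(290,193),4),('forceps ringA',(125,330),4),('ringB',(165,358),4)]:
    print(n,np.round(onz(c,f(5,100,110,a),z),1))
E
```

```text
bin1 (65, 188) [435.2 -34.7 160. ]
bin1 (265, 38) [646.  -45.6 160. ]
bin1 (155, 300) [ 427.3 -146.   160. ]
bin2 (283, 408) [ 442.2 -263.4  160. ]
bin2 (495, 238) [ 652.8 -285.1  160. ]
bin2 (607, 355) [ 644. -396.  160.]
bin2 (378, 548) [ 424.2 -369.3  160. ]
disc [506.  290.2  10. ]
flange_l [508.3 299.3  14. ]
flange_r [516.5 263.1  14. ]
barrel end [596.5 325.6  14. ]
needle [610.4 330.9  14. ]
L disc [475.8 202.6  14. ]
L flange a [525.1 230.   14. ]
L flange b [530.9 189.5  14. ]
L barrelend [614.5 233.7  14. ]
L needle [629.5 235.2  14. ]
tray NL [354.1 295.7  24. ]
tray near right [408.7  95.8  24. ]
tray left under [519.1 349.7  24. ]
trayRightAtshelf [578.9 159.4   3. ]
shelf edge l [532.2 299.  204. ]
shelf edge r [602.   50.4 204. ]
shelf up l [534.3 297.1 220. ]
forceps tip [479.2 380.5   4. ]
forceps ringA [348.1 365.4   4. ]
ringB [355.2 333.3   4. ]
```

```bash
cat >> h.py <<'E'
from scipy.spatial.transform import Rotation as Ro
def toolR(yaw,tilt=0,roll=0):
    """tool pointing down, x axis along yaw; tilt (deg) = fingers point forward (toward yaw dir); roll (deg) about heading axis"""
    z=Ro.from_euler('z',yaw)
    base=Ro.from_euler('x',np.pi)  # x fwd, y right, z down
    return z*Ro.from_euler('x',roll,degrees=True)*Ro.from_euler('y',-tilt,degrees=True)*base
def go(P,R,grasp=False):
    s=r.sense(); R0=Ro.from_euler('xyz',s['tcp_rot']); P=np.array(P,float)
    if grasp: P=P+R.apply([0,0,19])
    sh=R0.inv().apply(P-s['eef_pos']); tu=(R0.inv()*R).as_rotvec(degrees=True)
    print('turn',np.round(tu,1),'shift',np.round(sh,1),'tcp target',np.round(P,1),'dist',round(np.linalg.norm(sh)),'ang',round(np.linalg.norm(tu),1))
def st():
    s=r.sense(); print('t',round(s['clock'],2),'p',np.round(s['eef_pos'],1),'rot',np.round(s['tcp_rot'],3),'F',np.round(s['contact_force'],1),'op',round(s['opening'],3),'q',np.round(s['qpos'],2)); return s
E
python3 - <<'E'
from h import *
go([430,-300,450],toolR(0))
go([430,-300,450],toolR(-.3))
E
```

```text
turn [-0.   0.  16.7] shift [ 325.9 -214.3 -218.7] tcp target [ 430. -300.  450.] dist 447 ang 16.7
turn [-0.   0.  33.9] shift [ 325.9 -214.3 -218.7] tcp target [ 430. -300.  450.] dist 447 ang 33.9
```

play_rows:
  moves:
    - [[0,0,17],[326,-214,-219],0]
    - [[0,0,17],[326,-214,-219],0]
    - [[0,0,17],[326,-214,-219],0]
    - [[0,0,17],[326,-214,-219],0]
    - [[0,0,17],[326,-214,-219],0]
    - [[0,0,17],[326,-214,-219],0]
    - [[0,0,17],[326,-214,-219],0]
    - [[0,0,17],[326,-214,-219],0]
    - [[0,0,17],[326,-214,-219],0]
    - [[0,0,17],[326,-214,-219],0]
    - [[0,0,17],[326,-214,-219],0]
    - [[0,0,17],[326,-214,-219],0]

```text
clock: 2.7
eef_pos: [429.5, -300.6, 449.5]
tcp_rot: [-3.141, 0.001, -0.006]
contact_force: [-0.5, 0.2, -0.0]
opening: -0.003
```

```bash
python3 - <<'E'
from h import *
s=st(); p=r.grab_frame('wrist'); save(p,'w1'); c=cam(p,s)
crop(p,'w1big',0,0,512,384,1.56)
np.savez('w1',K=c[0],R=c[1],t=c[2])
p=r.grab_frame('side'); crop(p,'side1',190,140,390,340,3)
E
```

```text
t 2.7 p [ 429.5 -300.6  449.5] rot [-3.141e+00  1.000e-03 -6.000e-03] F [-0.5  0.2 -0. ] op -0.003 q [-0.61  0.06  1.54 -0.    1.55  0.96]
```

View pics/w1big.png

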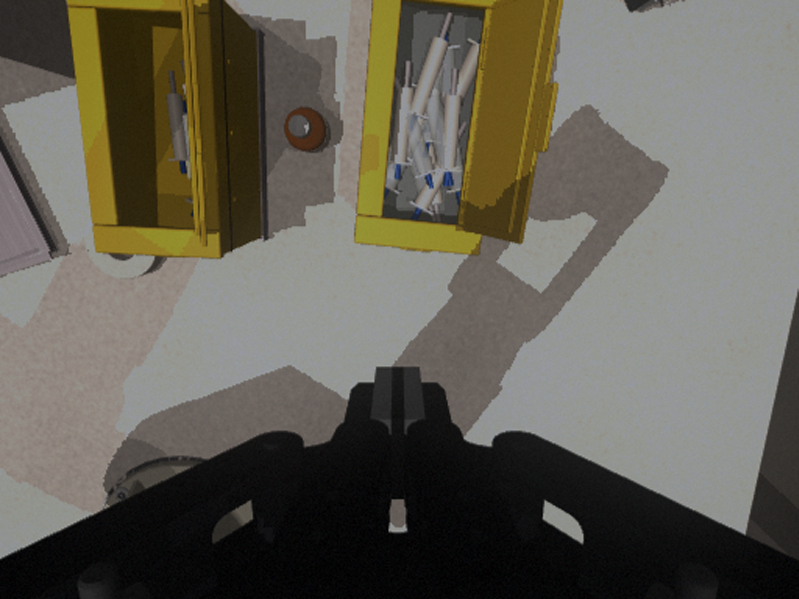

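View pics/side1.png

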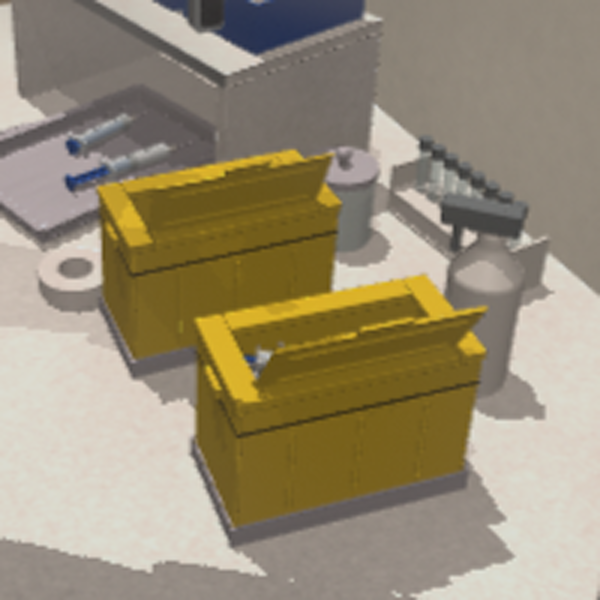

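```bash
cat > fit.py <<'E'
from h import *
from scipy.optimize import least_squares
w=np.load('w1.npz'); W=(w['K'],w['R'],w['t'])
ps=r.grab_frame('scene'); S=cam(ps); pd=r.grab_frame('side'); D=cam(pd)
f=lambda k,x0,y0,a:(x0+a[0]/k,y0+a[1]/k)
wi=lambda a:f(1.56,0,0,a); si=lambda a:f(3,210,170,a); di=lambda a:f(3,190,140,a)
def pt(v,q):
    x,y,yaw,th=v
    if q[0]=='lid': X,Y,Z=q[1]*89,-37+74*np.cos(th),160+74*np.sin(th)
    else: X,Y,Z=q[0]*108,q[1]*54,160
    return np.array([x+X*np.cos(yaw)-Y*np.sin(yaw),y+X*np.sin(yaw)+Y*np.cos(yaw),Z])
obs={1:[(W,wi((97,252)),(-1,1)),(W,wi((222,257)),(-1,-1)),(W,wi((204,247)),('lid',-1)),(S,si((65,188)),(-1,1)),(S,si((265,38)),(1,1)),(S,si((155,300)),(-1,-1)),(S,si((368,124)),('lid',1)),
  (D,di((100,185)),(-1,1)),(D,di((332,155)),('lid',1)),(D,di((298,150)),(1,1))],
 2:[(W,wi((356,243)),(-1,1)),(W,wi((480,254)),(-1,-1)),(W,wi((523,242)),('lid',-1)),(S,si((283,408)),(-1,1)),(S,si((495,238)),(1,1)),(S,si((643,375)),('lid',1)),(S,si((455,545)),('lid',-1)),
  (D,di((197,318)),(-1,1)),(D,di((425,278)),(1,1)),(D,di((485,310)),('lid',1)),(D,di((272,350)),('lid',-1))]}
for b,v0 in [(1,[535,-95,-.05,1.6]),(2,[545,-330,-.08,2.])]:
    fun=lambda v:np.concatenate([proj(c,[pt(v,q)])[0]-px for c,px,q in obs[b]])
    o=least_squares(fun,v0,loss='soft_l1',f_scale=1.5,x_scale=[1,1,.01,.01]); print(b,np.round(o.x,3)); print(np.round(o.fun.reshape(-1,2),1).tolist())
E
python3 fit.py
```

```text
1 [ 5.37825e+02 -9.59140e+01 -6.00000e-02  1.97700e+00]
[[1.0, -0.9], [-0.8, 0.1], [0.3, 0.2], [-0.4, 0.8], [1.6, 0.1], [-1.0, -0.7], [1.4, -1.0], [-1.3, 0.2], [-0.3, -0.8], [-1.6, -0.2]]
2 [ 5.42168e+02 -3.29569e+02 -1.00000e-01  2.10200e+00]
[[0.6, -1.1], [-1.1, -0.8], [-0.5, 0.7], [-0.1, 1.3], [1.1, -0.1], [1.4, -0.3], [-0.1, 1.4], [-1.1, 0.0], [-1.1, -1.7], [-0.1, -1.3], [-0.0, 0.3]]
```

```bash
cat >> h.py <<'E'
B={1:(538,-96,-.06),2:(542,-330,-.10)}
def L2W(b,p):
    x,y,w=B[b]; c,s=np.cos(w),np.sin(w); return np.array([x+p[0]*c-p[1]*s,y+p[0]*s+p[1]*c,p[2]])
E
python3 - <<'E'
from h import *
R=toolR(-.1)
go(L2W(2,[0,-115,300]),R); go(L2W(2,[0,-115,205]),R); go(L2W(2,[0,-85,205]),R)
for th in [90,75,60,45,30,15,0]:
    t=np.radians(th); d=8 if th>20 else 6
    print(th,np.round([-37+60*np.cos(t)-d*np.sin(t),160+60*np.sin(t)+d*np.cos(t)],1))
E
```

```text
turn [-0.   0.1  5.3] shift [102.4 142.7 149.4] tcp target [ 530.5 -444.4  300. ] dist 231 ang 5.3
turn [-0.   0.1  5.3] shift [102.5 142.8 244.4] tcp target [ 530.5 -444.4  205. ] dist 301 ang 5.3
turn [-0.   0.1  5.3] shift [105.2 112.9 244.5] tcp target [ 533.5 -414.6  205. ] dist 289 ang 5.3
90 [-45. 220.]
75 [-29.2 220. ]
60 [-13.9 216. ]
45 [-2.000e-01  2.081e+02]
30 [ 11.  196.9]
15 [ 19.4 181.3]
0 [ 23. 166.]
```

play_rows:
  moves:
    - [[0,0,5.4],[102,143,149],0]
    - [[0,0,5.4],[102,143,149],0]
    - [[0,0,5.4],[102,143,149],0]
    - [[0,0,5.4],[102,143,149],0]
    - [[0,0,5.4],[102,143,149],0]
    - [[0,0,5.4],[102,143,149],0]
    - [[0,0,5.4],[102,143,190],0]
    - [[0,0,5.4],[102,143,240],0]
    - [[0,0,5.4],[102,143,245],0]
    - [[0,0,5.4],[102,143,245],0]

```text
clock: 3.9
eef_pos: [529.2, -444.2, 204.5]
tcp_rot: [-3.14, 0.003, -0.102]
contact_force: [0.8, 0.2, 0.8]
opening: -0.0
```

```bash
python3 - <<'E'
from h import *
s=st(); x,y,w=B[2]; d=s['eef_pos']-[x,y,0]; print('local',np.round([d[0]*np.cos(w)+d[1]*np.sin(w),-d[0]*np.sin(w)+d[1]*np.cos(w),d[2]],1))
p=r.grab_frame('side'); crop(p,'side2',190,140,390,340,3)
E
```

```text
t 3.9 p [ 529.2 -444.2  204.5] rot [-3.14e+00  3.00e-03 -1.02e-01] F [0.8 0.2 0.8] op -0.0 q [-0.7   0.48  1.5  -0.    1.16  0.97]
local [  -1.3 -114.9  204.5]
```

View pics/side2.png

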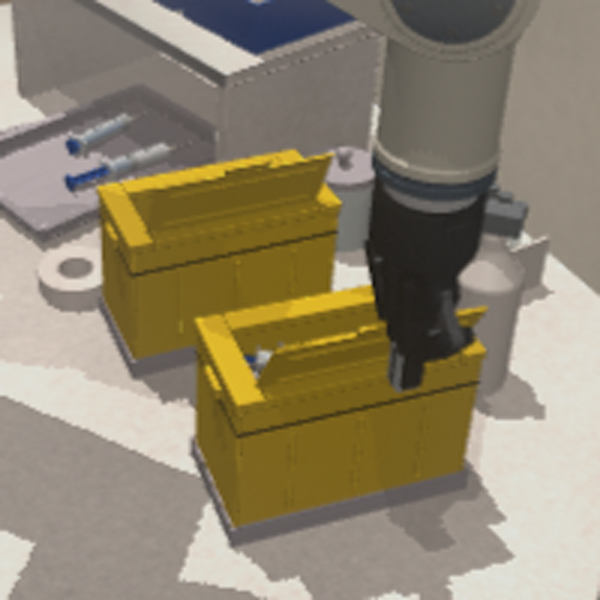

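play_rows:
  moves:
    - [[0,0,0],[0,-20,0],0]
    - [[0,0,0],[0,-40,0],0]
    - [[0,0,0],[0,-55,-5],0]
    - [[0,0,0],[0,-70,-13],0]
    - [[0,0,0],[0,-86,-15],0]
    - [[0,0,0],[0,-101,-11],0]
    - [[0,0,0],[0,-115,-3],0]
    - [[0,0,0],[0,-126,8],0]
    - [[0,0,0],[0,-132,16],0]
    - [[0,0,0],[0,-135,24],0]
    - [[0,0,0],[0,-137,32],0]
    - [[0,0,0],[0,-138,36],0]
    - [[0,0,0],[0,-138,38],0]
    - [[0,0,0],[0,-138,38],0]

```text
clock: 5.35
eef_pos: [544.3, -308.1, 168.1]
tcp_rot: [3.141, 0.0, -0.102]
contact_force: [0.1, -0.9, 0.6]
opening: 0.004
```

```bash
python3 - <<'E'
from h import *
s=st(); x,y,w=B[2]; d=s['eef_pos']-[x,y,0]; print('local',np.round([d[0]*np.cos(w)+d[1]*np.sin(w),-d[0]*np.sin(w)+d[1]*np.cos(w),d[2]],1))
p=r.grab_frame('side'); crop(p,'side3',190,140,390,340,3)
E
```

```text
t 5.35 p [ 544.3 -308.1  168.1] rot [ 3.141  0.    -0.102] F [ 0.1 -0.9  0.6] op 0.004 q [-0.52  0.42  1.69 -0.    1.04  1.16]
local [  0.   22.1 168.1]
```

View pics/side3.png

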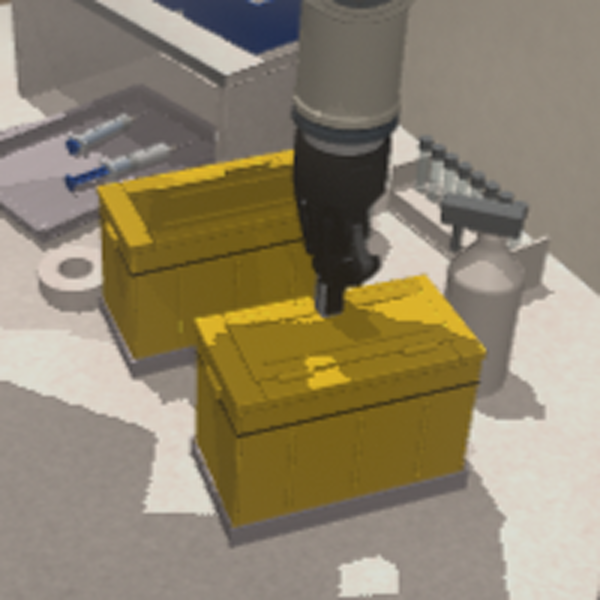

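Lid is nearly shut; press gently further.

play_rows:
  moves:
    - [[0,0,0],[0,-4,2],0]
    - [[0,0,0],[0,-6,4],0]
    - [[0,0,0],[0,-6,5],0]
    - [[0,0,0],[0,-6,6],0]
    - [[0,0,0],[0,-6,6],0]

```text
clock: 5.9
eef_pos: [545.3, -302.6, 164.8]
tcp_rot: [3.14, -0.002, -0.102]
contact_force: [-6.3, 0.6, 17.6]
opening: 0.001
```

```bash
python3 - <<'E'
from h import *
st()
go([360,235,300],toolR(.27,30))
E
```

```text
t 5.9 p [ 545.3 -302.6  164.8] rot [ 3.14e+00 -2.00e-03 -1.02e-01] F [-6.3  0.6 17.6] op 0.001 q [-0.51  0.42  1.7  -0.    1.02  1.17]
turn [  5.7  29.6 -20.8] shift [-239.  -515.7 -136.5] tcp target [360. 235. 300.] dist 585 ang 36.6
```

play_rows:
  moves:
    - [[0,0,0],[0,0,-50],0]
    - [[0,0,0],[0,0,-100],0]
    - [[0,0,0],[0,0,-150],0.3]
    - [[0,0,0],[-20,-30,-180],0.6]
    - [[5.7,29.6,-20.8],[-239,-516,-137],1]
    - [[5.7,29.6,-20.8],[-239,-516,-137],1]
    - [[5.7,29.6,-20.8],[-239,-516,-137],1]
    - [[5.7,29.6,-20.8],[-239,-516,-137],1]
    - [[5.7,29.6,-20.8],[-239,-516,-137],1]
    - [[5.7,29.6,-20.8],[-239,-516,-137],1]
    - [[5.7,29.6,-20.8],[-239,-516,-137],1]
    - [[5.7,29.6,-20.8],[-239,-516,-137],1]
    - [[5.7,29.6,-20.8],[-239,-516,-137],1]
    - [[5.7,29.6,-20.8],[-239,-516,-137],1]
    - [[5.7,29.6,-20.8],[-239,-516,-137],1]
    - [[5.7,29.6,-20.8],[-239,-516,-137],1]
    - [[5.7,29.6,-20.8],[-239,-516,-137],1]
    - [[5.7,29.6,-20.8],[-239,-516,-137],1]
    - [[5.7,29.6,-20.8],[-239,-516,-137],1]

```text
clock: 7.8
eef_pos: [360.1, 234.5, 300.4]
tcp_rot: [3.141, -0.524, 0.269]
contact_force: [-0.7, -0.2, 0.0]
opening: 0.998
```

```bash
python3 - <<'E'
from h import *
s=st(); p=r.grab_frame('wrist'); crop(p,'w2big',0,0,512,384,1.56); crop(p,'w2c',180,20,420,200,3.3)
c=cam(p,s); np.savez('w2',K=c[0],R=c[1],t=c[2])
for nm in ['spent_center','loaded_center']:
    for d in r.silhouettes(p,nm): print(nm,d['conf'],d['location'],np.round(onz(c,d['location'],14)))
p=r.grab_frame('scene'); save(p,'scene3'); crop(p,'s_bins3',210,170,430,370,3)
p=r.grab_frame('side'); crop(p,'side4',190,140,390,340,3)
E
```

```text
t 7.8 p [360.1 234.5 300.4] rot [ 3.141 -0.524  0.269] F [-0.7 -0.2  0. ] op 0.998 q [ 0.76 -0.29  2.25 -0.36  0.75  2.28]
spent_center 0.8 [242.2, 139.4] [544. 305.  14.]
loaded_center 0.92 [296.9, 145.6] [557. 222.  14.]
loaded_center 0.2 [242.1, 136.5] [549. 307.  14.]
```

View pics/w2big.png

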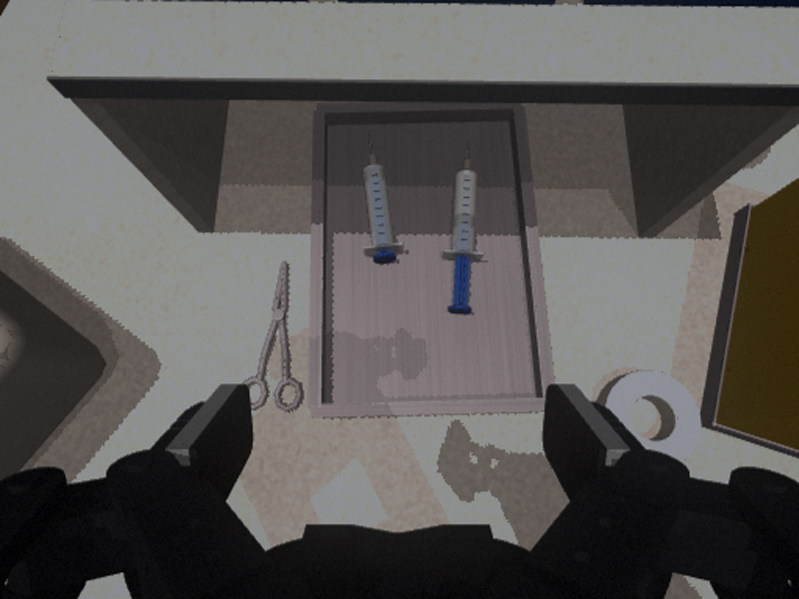

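View pics/side4.png

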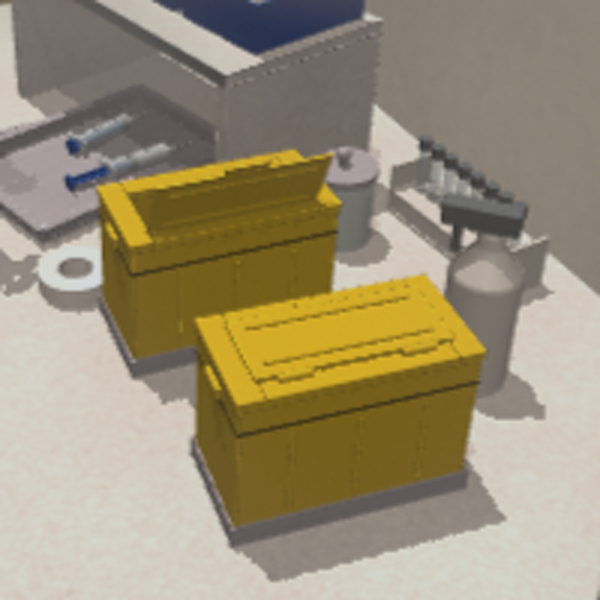

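View pics/w2c.png

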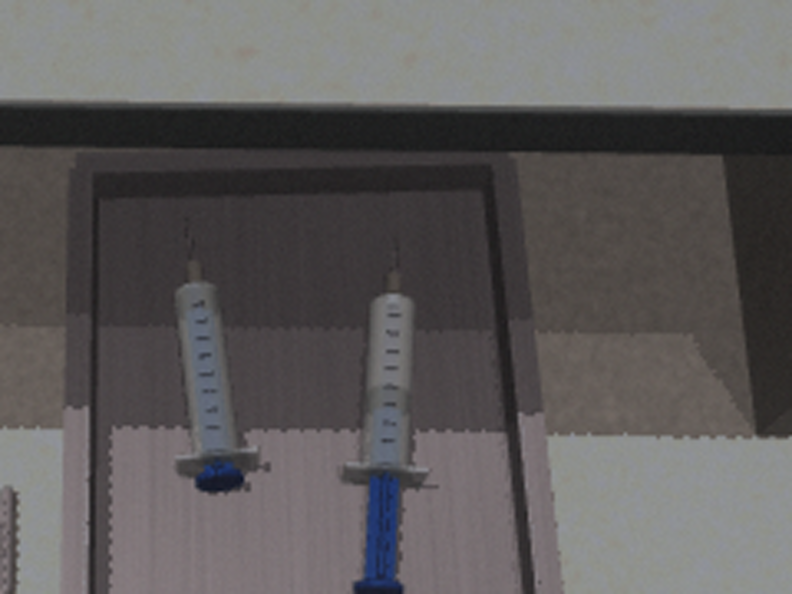

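```bash
python3 - <<'E'
from h import *
w=np.load('w2.npz'); W=(w['K'],w['R'],w['t'])
S=cam(r.grab_frame('scene')); D=cam(r.grab_frame('side'))
f=lambda k,x0,y0,a:(x0+a[0]/k,y0+a[1]/k)
wp=lambda a:f(3.3,180,20,a); sp=lambda a:f(5,100,110,a)
dp=lambda a:f(3,190,140,a)
for n,a,b,d in [('front',(196,286),(492,133),(128,119)),('flange',(217,461),(427,256),None),('disc',(220,476),(413,254),(74,145)),('needle',(188,222),(502,118),None)]:
    P=onz(W,wp(a),14); print(n,'W z14',np.round(P,1),'S z14',np.round(onz(S,sp(b),14),1),'tri',*[np.round(v,1) for v in tri([(W,wp(a)),(S,sp(b))])], 'tri3' , np.round(tri([(W,wp(a)),(S,sp(b)),(D,dp(d))])[0],1) if d else '')
for n,a in [('Lfront',(392,297)),('Lflange',(386,474)),('Ldisc',(378,585))]: print(n,np.round(onz(W,wp(a),14),1))
for a in [(0,150),(790,153)]: print('shelf bottom front?',np.round(onz(W,wp(a),204),1))
for a in [(0,103),(790,108)]: print('shelf top front?',np.round(onz(W,wp(a),220),1), np.round(onz(W,wp(a),204),1))
E
```

```text
front W z14 [597.5 325.3  14. ] S z14 [598.4 325.9  14. ] tri [597.9 325.5  14.2] [0.5 0.5] tri3 [599.3 326.   12.7]
flange W z14 [513.7 291.   14. ] S z14 [512.2 280.4  14. ] tri [519.4 293.2  -6.1] [1.8 1.8] tri3 
disc W z14 [507.  287.7  14. ] S z14 [506.8 287.2  14. ] tri [507.1 287.7  13.2] [0.2 0.2] tri3 [508.6 287.7  12.8]
needle W z14 [630.1 338.8  14. ] S z14 [610.4 330.9  14. ] tri [614.2 331.   24.8] [8.7 8.7] tri3 
Lfront [616.8 233.1  14. ]
Lflange [528.1 214.8  14. ]
Ldisc [476.1 206.   14. ]
shelf bottom front? [516.5 350.9 204. ]
shelf bottom front? [575.6 133.6 204. ]
shelf top front? [519.8 348.1 220. ] [531.5 356.  204. ]
shelf top front? [575.3 141.7 220. ] [590.7 135.7 204. ]
```

```bash
cat >> h.py <<'E'
CEN=np.array([557.8,308.8,14]); YAW=.394
AX=np.array([np.cos(YAW),np.sin(YAW),0])
E
python3 - <<'E'
from h import *
R=toolR(YAW,45); f=R.apply([0,0,1]); print(f)
G=CEN-20.6*AX; G[2]=26
st(); go(G-120*f,R,True)
E
```

```text
[ 0.6529289   0.27144769 -0.70710678]
t 8.15 p [360.5 234.6 300.6] rot [-3.141 -0.524  0.268] F [-0.1  0.1  0.4] op 1.001 q [ 0.76 -0.29  2.25 -0.36  0.75  2.28]
turn [ 4.4 14.9 -5.7] shift [  1.   -7.7 235.3] tcp target [472.8 273.5  97.4] dist 235 ang 16.6
```

play_rows:
  moves:
    - [[4.4,14.9,-5.7],[1,-8,50],0.7]
    - [[4.4,14.9,-5.7],[1,-8,100],0.7]
    - [[4.4,14.9,-5.7],[1,-8,150],0.7]
    - [[4.4,14.9,-5.7],[1,-8,200],0.7]
    - [[4.4,14.9,-5.7],[1,-8,235],0.7]
    - [[4.4,14.9,-5.7],[1,-8,235],0.7]
    - [[4.4,14.9,-5.7],[1,-8,235],0.7]
    - [[4.4,14.9,-5.7],[1,-8,235],0.7]

```text
clock: 8.95
eef_pos: [472.9, 268.7, 196.2]
tcp_rot: [-3.133, -0.711, 0.39]
contact_force: [-0.3, -0.1, 0.1]
opening: 0.7
```

```bash
python3 - <<'E'
from h import *
s=st(); p=r.grab_frame('wrist'); crop(p,'w3big',0,0,512,384,1.56)
c=cam(p,s); np.savez('w3',K=c[0],R=c[1],t=c[2])
for d in r.silhouettes(p,'spent_center'): print(d['conf'],d['location'],np.round(onz(c,d['location'],14)))
for n,k in [('disc',-55),('flange',-44.5),('front',42.5),('needle',83)]:
    print(n,np.round(1.56*proj(c,[CEN+k*AX])[0],1))
R=toolR(YAW,45); f=R.apply([0,0,1]); G=CEN-20.6*AX; G[2]=26
go(G,R,True)
p=r.grab_frame('side'); save(p,'side5')
E
```

```text
t 8.95 p [472.9 268.7 196.2] rot [-3.133 -0.711  0.39 ] F [-0.3 -0.1  0.1] op 0.7 q [ 0.59  0.06  2.35 -1.3   0.13  3.02]
0.61 [254.6, 227.9] [545. 301.  14.]
disc [393.3 410.6]
flange [393.3 395.7]
front [393.9 285.9]
needle [394.1 241.8]
turn [-0.4  4.2 -0.2] shift [-54.5  -2.7 196. ] tcp target [551.2 306.   12.6] dist 203 ang 4.2
```

View pics/w3big.png

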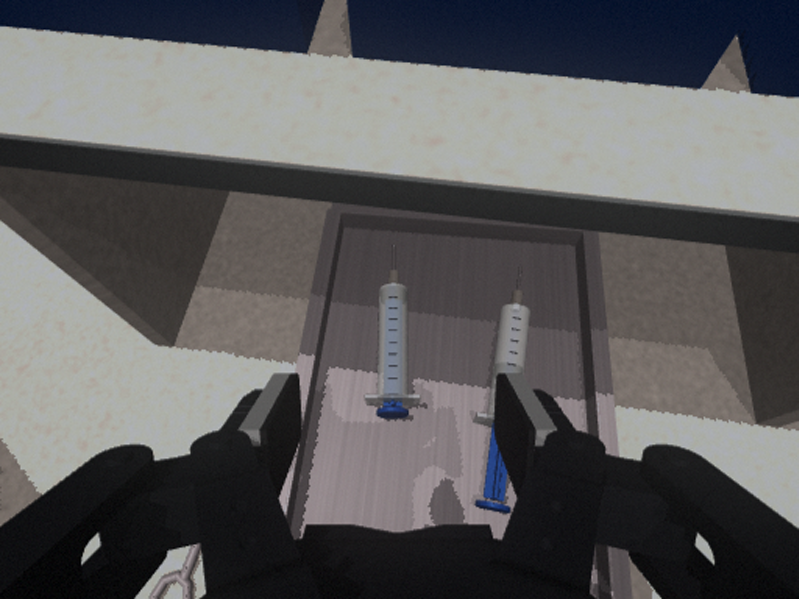

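View pics/side5.png

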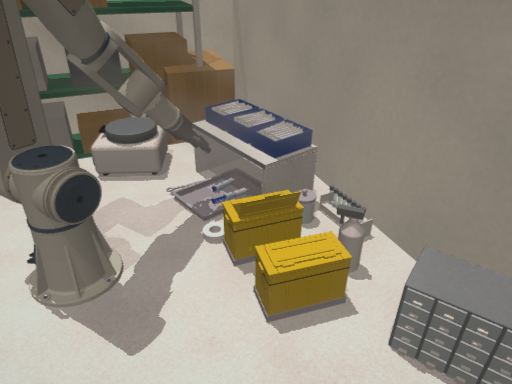

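```bash
cat > kin.py <<'E'
import numpy as np
from scipy.optimize import least_squares
from scipy.spatial.transform import Rotation as Ro
Q=np.array([[-1.28244,.35365,1.63412,0,1.15519,-.0024],[-.61,.06,1.54,0,1.55,.96],[-.70,.48,1.5,0,1.16,.97],[-.52,.42,1.69,0,1.04,1.16],[-.51,.42,1.70,0,1.02,1.17],[.76,-.29,2.25,-.36,.75,2.28],[.59,.06,2.35,-1.3,.13,3.02]])
P=np.array([[179.03,-598.32,230.57],[429.5,-300.6,449.5],[529.2,-444.2,204.5],[544.3,-308.1,168.1],[545.3,-302.6,164.8],[360.5,234.6,300.6],[472.9,268.7,196.2]])
E=np.array([[-3.14,0,.2908],[-3.141,.001,-.006],[-3.14,.003,-.102],[3.141,0,-.102],[3.14,-.002,-.102],[3.141,-.524,.268],[-3.133,-.711,.39]])
def fk(v,q):
    a1,d1,L2,L3,e,d6=v
    u=np.array([a1+L2*np.sin(q[1]),0,d1+L2*np.cos(q[1])])
    R23=Ro.from_euler('y',q[1]+q[2]); u=u+R23.apply([e,0,L3])
    R=R23*Ro.from_euler('z',q[3])*Ro.from_euler('y',q[4])
    T=u+R.apply([0,0,d6]); z=Ro.from_euler('z',q[0])
    return z.apply(T),z*R*Ro.from_euler('z',q[5]-np.pi/2)*Ro.from_euler('z',np.pi)
def solve():
    fun=lambda v:np.concatenate([fk(v,q)[0]-p for q,p in zip(Q,P)])
    return least_squares(fun,[50,400,450,450,0,250])
V=solve().x
if __name__=='__main__':
    o=solve(); print(np.round(o.x,1)); print(np.round(o.fun.reshape(-1,3),1))
    for q,e in zip(Q,E): print(np.round((fk(V,q)[1].inv()*Ro.from_euler('xyz',e)).as_rotvec(),3))
E
python3 kin.py
```

```text
[  2.9 291.2 563.2 491.3  53.4 339.1]
[[-1.3 -0.9  2.1]
 [-0.5  0.8 -2.9]
 [ 0.8 -2.2  2.7]
 [-2.9 -1.9  0.2]
 [-0.5 -2.1 -0.4]
 [ 2.6 -1.8  0.2]
 [ 0.2 -2.9 -2.1]]
[ 0. -0. -0.]
[-0.004  0.006  0.007]
[ 0.002 -0.004  0.003]
[-0.004  0.008 -0.007]
[-0.001  0.001 -0.007]
[ 0.006  0.004 -0.004]
[0.005 0.005 0.002]
```

```bash
cat > ik.py <<'E'
from kin import *
from h import toolR,CEN,AX,YAW
lo=np.array([-2.63,-.92,.06,-1.3,0,-3.02]); hi=np.array([2.63,2.1,2.66,4.44,2.69,3.02])
def ik(p,R,q0):
    def f(q):
        T,Rr=fk(V,q); return np.concatenate([(T-p)/10,(Rr.inv()*R).as_rotvec()*5])
    return least_squares(f,np.clip(q0,lo+1e-3,hi-1e-3),bounds=(lo,hi))
def ikall(p,R):
    out=[]
    for q4 in (0.,np.pi,-1,1.2):
        for q5 in (.3,1):
            for q6 in (-1.5,1.5):
                o=ik(p,R,[np.arctan2(p[1],p[0]),.3,2,q4,q5,q6])
                if o.cost<1e-3 and not any(np.allclose(o.x,x,atol=.05) for x in out): out.append(o.x)
    return out
E
python3 - <<'E'
from ik import *
for tau in (20,25,30,35,40,45,50,55):
  for back in (0,120):
    R=toolR(YAW,tau); f=R.apply([0,0,1]); t=np.radians(tau)
    G=CEN-20*AX; G[2]=5.5+19*np.cos(t)+11*np.sin(t)
    for q in ikall(G+(19-back)*f,R): print(tau,back,np.round(q,2),np.round(q[1]+q[2],2))
E
```

```text
20 0 [ 0.53  0.54  2.04 -0.22  0.22  1.92] 2.58
20 120 [ 0.55  0.29  2.08 -0.13  0.43  1.83] 2.37
25 0 [ 0.54  0.54  2.1  -0.72  0.09  2.42] 2.64
25 120 [ 0.56  0.27  2.16 -0.25  0.29  1.96] 2.43
30 0 [ 0.55  0.55  2.15  3.94  0.11 -2.23] 2.7
30 120 [ 0.57  0.26  2.24 -0.63  0.15  2.35] 2.5
35 0 [ 0.56  0.57  2.2   3.53  0.25 -1.82] 2.77
35 120 [ 0.59  0.27  2.31  4.31  0.12 -2.58] 2.59
40 0 [ 0.57  0.6   2.24  3.43  0.4  -1.7 ] 2.84
40 120 [ 0.61  0.3   2.38  3.68  0.27 -1.93] 2.69
45 0 [ 0.58  0.64  2.28  3.38  0.57 -1.64] 2.92
45 120 [ 0.62  0.36  2.45  3.51  0.46 -1.74] 2.81
50 0 [ 0.58  0.69  2.32  3.36  0.74 -1.61] 3.0
50 120 [ 0.65  0.44  2.51  3.45  0.68 -1.65] 2.94
55 0 [ 0.59  0.75  2.34  3.35  0.91 -1.58] 3.09
55 120 [ 0.67  0.55  2.55  3.42  0.92 -1.58] 3.11
```

```bash
python3 - <<'E'
from ik import *
from h import L2W,B
print('drop')
for tau in (20,30,45,50,55,60):
    for z in (190,260):
        R=toolR(B[1][2],tau); f=R.apply([0,0,1]); p=L2W(1,[-35,8,z])+19*f
        for q in ikall(p,R): print(tau,z,np.round(q,2),np.round(q[1]+q[2],2))
print('standoffs')
for tau in (45,50):
  for back in (60,200,250,300):
    R=toolR(YAW,tau); f=R.apply([0,0,1]); t=np.radians(tau)
    G=CEN-20*AX; G[2]=27
    for q in ikall(G+(19-back)*f,R): print(tau,back,np.round(q,2),np.round(q[1]+q[2],2))
E
```

```text
drop
20 190 [-0.2   0.11  2.17  0.1   0.52  1.36] 2.28
20 260 [-0.2   0.    2.1   0.07  0.7   1.38] 2.1
30 190 [-0.22  0.07  2.29  0.29  0.28  1.15] 2.36
30 260 [-0.22 -0.05  2.21  0.17  0.47  1.28] 2.16
45 190 [-0.25  0.09  2.45  2.47  0.22 -1.05] 2.54
45 260 [-0.25 -0.09  2.38  1.11  0.15  0.33] 2.3
50 190 [-0.27  0.13  2.5   2.7   0.38 -1.29] 2.63
50 260 [-0.27 -0.07  2.44  2.05  0.18 -0.62] 2.36
55 190 [-0.28  0.18  2.55  2.8   0.56 -1.4 ] 2.73
55 260 [-0.28 -0.05  2.49  2.5   0.31 -1.08] 2.44
60 190 [-0.3   0.26  2.59  2.84  0.76 -1.47] 2.85
60 260 [-0.3  -0.    2.54  2.68  0.47 -1.27] 2.54
standoffs
45 60 [ 0.6   0.51  2.37  3.43  0.53 -1.67] 2.88
45 200 [ 0.68  0.11  2.53  3.8   0.33 -2.  ] 2.64
45 250 [ 0.72 -0.06  2.55  4.28  0.25 -2.46] 2.49
50 60 [ 0.61  0.57  2.42  3.39  0.72 -1.62] 2.99
50 200 [ 0.71  0.2   2.61  3.61  0.56 -1.76] 2.81
50 250 [ 0.78  0.02  2.65  3.85  0.46 -1.97] 2.66
```

```bash
python3 - <<'E'
from h import *
st(); go([360,235,300],toolR(.27,30)); go([330,215,330],toolR(.39,25))
from ik import ikall
for q in ikall(np.array([330,215,330.]),toolR(.39,25)): print(q)
E
```

```text
t 9.1 p [472.1 268.6 196.6] rot [-3.133 -0.712  0.39 ] F [-0.2  0.2  0.9] op 0.701 q [ 0.59  0.06  2.35 -1.3   0.13  3.02]
turn [ -4.5 -10.7   5.7] shift [ -20.6  -13.  -154.2] tcp target [360. 235. 300.] dist 156 ang 13.0
turn [ -0.5 -15.8   0.1] shift [ -27.8   -6.3 -200.1] tcp target [330. 215. 330.] dist 202 ang 15.8
[ 0.68257571 -0.38211988  2.20986242 -0.15625528  0.89989477  1.93493014]
```

play_rows:
  moves:
    - [[-0.5,-15.8,0],[-28,-6,-50],0.7]
    - [[-0.5,-15.8,0],[-28,-6,-100],0.7]
    - [[-0.5,-15.8,0],[-28,-6,-150],0.7]
    - [[-0.5,-15.8,0],[-28,-6,-200],0.7]
    - [[-0.5,-15.8,0],[-28,-6,-200],0.7]
    - [[-0.5,-15.8,0],[-28,-6,-200],0.7]
    - [[-0.5,-15.8,0],[-28,-6,-200],0.7]
    - [[-0.5,-15.8,0],[-28,-6,-200],0.7]
    - [[-0.5,-15.8,0],[-28,-6,-200],0.7]
    - [[-0.5,-15.8,0],[-28,-6,-200],0.7]

```text
clock: 10.1
eef_pos: [329.7, 214.8, 330.1]
tcp_rot: [-3.142, -0.438, 0.393]
contact_force: [0.2, 0.6, -0.7]
opening: 0.705
```

```bash
cat >> ik.py <<'E'
def rows(q0,wps,ns,s,quiet=False):
    """joint path q0->wps; rows as tool pose relative to measured pose s (dict)"""
    R0=Ro.from_euler('xyz',s['tcp_rot']); p0=s['eef_pos']
    T0,Rr0=fk(V,q0); out=[]; q=np.array(q0); prev=R0; pp=p0
    off=p0-T0
    for w,n in zip(wps,ns):
        w=np.array(w)
        for i in range(1,n+1):
            qi=q+(w-q)*i/n; T,R=fk(V,qi); T=T+off*0
            sh=R0.inv().apply(T-p0); tu=(R0.inv()*R).as_rotvec(degrees=True)
            print('[[%.0f, %.0f, %.0f], [%.0f, %.0f, %.0f]]'%(*tu,*sh), '' if quiet else ('tcp',np.round(T),'z-dir',np.round(R.apply([0,0,1]),2),'step',round(np.linalg.norm(T-pp)),round(np.degrees((prev.inv()*R).magnitude()),1),'q',np.round(qi,2)))
            prev=R; pp=T
        q=w
E
python3 - <<'E'
from h import *
from ik import *
s=st(); q=s['qpos']
R=toolR(YAW,48); f=R.apply([0,0,1]); G=CEN-20*AX; G[2]=27
B2=[x for x in ikall(G+(19-200)*f,R)]; print(B2)
mid=[.65,-.3,2.35,1.6,.6,.2]
rows(q,[mid,B2[0]],[10,10],s)
E
```

```text
t 10.1 p [329.7 214.8 330.1] rot [-3.142 -0.438  0.393] F [ 0.2  0.6 -0.7] op 0.705 q [ 0.68 -0.38  2.21 -0.15  0.9   1.92]
[array([ 0.69704533,  0.15975537,  2.57479964,  3.66260746,  0.46178429,
       -1.83917527])]
[[8, -2, -3], [-12, -43, 4]] ('tcp', array([305., 251., 321.]), 'z-dir', array([ 0.31,  0.27, -0.91]), 'step', 45, np.float64(8.5), 'q', array([ 0.67, -0.37,  2.22,  0.02,  0.87,  1.75]))
[[15, -2, -6], [-21, -85, 3]] ('tcp', array([281., 287., 318.]), 'z-dir', array([ 0.24,  0.38, -0.89]), 'step', 43, np.float64(8.0), 'q', array([ 0.67, -0.37,  2.24,  0.2 ,  0.84,  1.58]))
[[22, -1, -9], [-23, -124, -2]] ('tcp', array([262., 321., 322.]), 'z-dir', array([ 0.18,  0.48, -0.86]), 'step', 39, np.float64(7.6), 'q', array([ 0.67, -0.36,  2.25,  0.37,  0.81,  1.41]))
[[29, 1, -11], [-20, -159, -11]] ('tcp', array([248., 353., 332.]), 'z-dir', array([ 0.14,  0.58, -0.8 ]), 'step', 36, np.float64(7.1), 'q', array([ 0.67, -0.35,  2.26,  0.55,  0.78,  1.23]))
[[34, 4, -12], [-11, -189, -22]] ('tcp', array([239., 382., 346.]), 'z-dir', array([ 0.12,  0.66, -0.74]), 'step', 33, np
[... 2230 characters left out ...]
364., 272.]), 'z-dir', array([ 0.67,  0.6 , -0.44]), 'step', 51, np.float64(6.8), 'q', array([ 0.68,  0.02,  2.51,  3.04,  0.5 , -1.23]))
[[13, 33, 1], [80, -68, 147]] ('tcp', array([428., 329., 231.]), 'z-dir', array([ 0.69,  0.5 , -0.51]), 'step', 54, np.float64(7.3), 'q', array([ 0.69,  0.07,  2.53,  3.25,  0.49, -1.43]))
[[6, 28, 1], [47, -33, 178]] ('tcp', array([426., 291., 189.]), 'z-dir', array([ 0.7 ,  0.4 , -0.59]), 'step', 57, np.float64(7.8), 'q', array([ 0.69,  0.11,  2.55,  3.46,  0.48, -1.64]))
[[0, 23, -0], [6, 1, 204]] ('tcp', array([415., 249., 148.]), 'z-dir', array([ 0.69,  0.29, -0.67]), 'step', 59, np.float64(8.2), 'q', array([ 0.7 ,  0.16,  2.57,  3.66,  0.46, -1.84]))
```

```bash
python3 - <<'E'
from h import *
p=r.grab_frame('scene'); S=cam(p); d=r.grab_frame('side'); D=cam(d)
print('base corner',onz(S,(97,145),0).round(), onz(S,(22,170),0).round())
print(onz(D,(163,172),0).round(),onz(D,(97,172),0).round())
print('lid top tri',tri([(S,(67,100)),(D,(157,129))]),tri([(S,(31,100)),(D,(131,130))]))
E
```

```text
base corner [345. 522.   0.] [128. 593.   0.]
[359. 523.   0.] [103. 628.   0.]
lid top tri (array([353.00789312, 545.2096806 , 187.40352085]), [np.float64(7.425750751365528), np.float64(7.425750751365633)]) (array([271.50721729, 649.98551756, 155.39864174]), [np.float64(2.1720699542400594), np.float64(2.1720699542400084)])
```

play_rows:
  moves:
    - [[8,-2,-3],[-12,-43,4],0.7]
    - [[15,-2,-6],[-21,-85,3],0.7]
    - [[22,-1,-9],[-23,-124,-2],0.7]
    - [[29,1,-11],[-20,-159,-11],0.7]
    - [[34,4,-12],[-11,-189,-22],0.7]
    - [[39,9,-12],[2,-212,-34],0.7]
    - [[43,13,-12],[20,-229,-46],0.7]
    - [[46,18,-12],[41,-239,-57],0.7]
    - [[47,24,-11],[63,-243,-66],0.7]
    - [[47,29,-10],[85,-240,-72],0.7]
    - [[47,32,-8],[100,-238,-58],0.7]
    - [[45,35,-6],[113,-229,-40],0.7]
    - [[42,37,-4],[124,-213,-16],0.7]
    - [[42,37,-4],[124,-213,-16],0.7]

```text
clock: 11.6
eef_pos: [347.5, 450.5, 390.7]
tcp_rot: [-2.173, -1.024, 0.083]
contact_force: [0.2, 0.6, -0.1]
opening: 0.695
```

```bash
python3 - <<'E'
from h import *
from ik import *
s=st(); q=s['qpos']
R=toolR(YAW,48); f=R.apply([0,0,1]); G=CEN-20*AX; G[2]=27
B2=[x for x in ikall(G+(19-200)*f,R)]; print(B2)
rows(q,[B2[0]],[10],s)
E
```

```text
t 11.6 p [347.5 450.5 390.7] rot [-2.173 -1.024  0.083] F [ 0.2  0.6 -0.1] op 0.695 q [ 0.64 -0.14  2.42  2.2   0.58 -0.41]
[array([ 0.69704533,  0.15975537,  2.57479964,  3.66260746,  0.46178429,
       -1.83917527])]
[[-3, 1, -0], [-3, 26, 4]] ('tcp', array([368., 441., 376.]), 'z-dir', array([ 0.47,  0.83, -0.3 ]), 'step', 27, np.float64(3.4), 'q', array([ 0.65, -0.11,  2.43,  2.35,  0.57, -0.55]))
[[-7, 2, -0], [-10, 52, 6]] ('tcp', array([384., 429., 358.]), 'z-dir', array([ 0.52,  0.8 , -0.31]), 'step', 26, np.float64(3.7), 'q', array([ 0.65, -0.08,  2.45,  2.49,  0.56, -0.69]))
[[-11, 2, -1], [-20, 79, 6]] ('tcp', array([398., 415., 338.]), 'z-dir', array([ 0.57,  0.75, -0.34]), 'step', 29, np.float64(4.0), 'q', array([ 0.66, -0.05,  2.47,  2.64,  0.55, -0.84]))
[[-15, 2, -1], [-34, 107, 3]] ('tcp', array([411., 397., 315.]), 'z-dir', array([ 0.61,  0.7 , -0.37]), 'step', 31, np.float64(4.3), 'q', array([ 0.66, -0.02,  2.48,  2.79,  0.53, -0.98]))
[[-19, 1, -2], [-52, 135, -3]] ('tcp', array([421., 378., 289.]), 'z-dir', array([ 0.65,  0.64, -0.41]), 'step', 34, np.float64(4.6
[... 323 characters left out ...]
ir', array([ 0.7 ,  0.51, -0.51]), 'step', 37, np.float64(5.1), 'q', array([ 0.68,  0.07,  2.53,  3.22,  0.5 , -1.41]))
[[-33, -7, -4], [-122, 214, -37]] ('tcp', array([430., 305., 205.]), 'z-dir', array([ 0.7 ,  0.44, -0.56]), 'step', 39, np.float64(5.4), 'q', array([ 0.69,  0.1 ,  2.54,  3.37,  0.49, -1.55]))
[[-37, -10, -4], [-151, 237, -54]] ('tcp', array([424., 278., 176.]), 'z-dir', array([ 0.7 ,  0.36, -0.61]), 'step', 40, np.float64(5.5), 'q', array([ 0.69,  0.13,  2.56,  3.52,  0.47, -1.7 ]))
[[-41, -15, -5], [-181, 256, -74]] ('tcp', array([415., 249., 148.]), 'z-dir', array([ 0.69,  0.29, -0.67]), 'step', 41, np.float64(5.7), 'q', array([ 0.7 ,  0.16,  2.57,  3.66,  0.46, -1.84]))
```

play_rows:
  moves:
    - [[-3,1,0],[-3,26,4],0.7]
    - [[-7,2,0],[-10,52,6],0.7]
    - [[-11,2,-1],[-20,79,6],0.7]
    - [[-15,2,-1],[-34,107,3],0.7]
    - [[-19,1,-2],[-52,135,-3],0.7]
    - [[-24,-1,-2],[-72,163,-11],0.7]
    - [[-28,-4,-3],[-96,190,-22],0.7]
    - [[-33,-7,-4],[-122,214,-37],0.7]
    - [[-37,-10,-4],[-151,237,-54],0.7]
    - [[-41,-15,-5],[-181,256,-74],0.7]
    - [[-41,-15,-5],[-181,256,-74],0.7]
    - [[-41,-15,-5],[-181,256,-74],0.7]

```text
clock: 12.8
eef_pos: [415.6, 250.8, 149.1]
tcp_rot: [3.133, -0.837, 0.405]
contact_force: [-0.2, 0.7, 0.4]
opening: 0.696
```

```bash
python3 - <<'E'
from h import *
s=st(); p=r.grab_frame('wrist'); crop(p,'w4big',0,0,512,384,1.56)
c=cam(p,s)
for n,k in [('disc',-55),('flange',-44.5),('front',42.5),('needle',83)]:
    print(n,np.round(1.56*proj(c,[CEN+k*AX])[0],1))
t=np.radians(48)
R=toolR(YAW,48); f=R.apply([0,0,1]); G=CEN-20.6*AX; G[2]=5+19*np.cos(t)+11*np.sin(t); print(G)
for b in (100,60,0): go(G-b*f,R,True)
E
```

```text
t 12.8 p [415.6 250.8 149.1] rot [ 3.133 -0.837  0.405] F [-0.2  0.7  0.4] op 0.696 q [ 0.7   0.16  2.57  3.67  0.45 -1.86]
disc [399.1 334.1]
flange [399.1 320.5]
front [399.4 223.8]
needle [399.5 186.6]
[538.77835323 300.891969    25.8880746 ]
turn [ 0.  -0.   0.4] shift [ -3.1   1.  100.4] tcp target [483.2 277.8  80.1] dist 100 ang 0.4
turn [ 0.  -0.   0.4] shift [ -3.1   1.  140.4] tcp target [510.6 289.2  53.3] dist 140 ang 0.4
turn [ 0.  -0.   0.4] shift [ -3.1   0.9 200.4] tcp target [551.8 306.3  13.2] dist 200 ang 0.4
```

View pics/w4big.png

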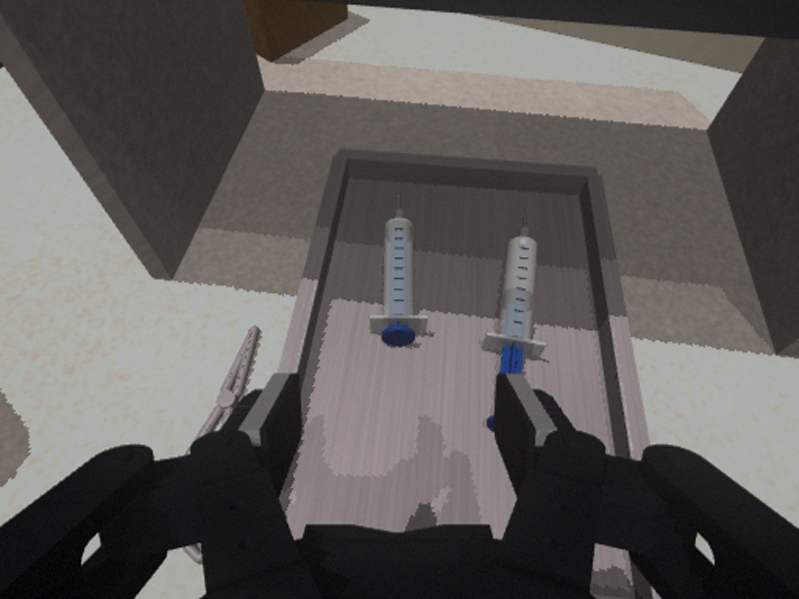

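play_rows:
  moves:
    - [[0,0,0.4],[-3,1,40],0.65]
    - [[0,0,0.4],[-3,1,80],0.65]
    - [[0,0,0.4],[-3,1,110],0.65]
    - [[0,0,0.4],[-3,1,135],0.65]
    - [[0,0,0.4],[-3,1,155],0.65]
    - [[0,0,0.4],[-3,1,170],0.65]
    - [[0,0,0.4],[-3,1,180],0.65]
    - [[0,0,0.4],[-3,1,180],0.65]

```text
clock: 13.65
eef_pos: [539.1, 301.6, 27.2]
tcp_rot: [-3.14, -0.84, 0.393]
contact_force: [-0.5, 0.1, -0.1]
opening: 0.654
```

```bash
python3 - <<'E'
from h import *
s=st(); p=r.grab_frame('wrist'); crop(p,'w5big',0,0,512,384,1.56)
t=np.radians(48)
R=toolR(YAW,48); f=R.apply([0,0,1]); G=CEN-20.6*AX; G[2]=5+19*np.cos(t)+11*np.sin(t)
go(G,R,True)
E
```

```text
t 13.65 p [539.1 301.6  27.2] rot [-3.14  -0.84   0.393] F [-0.5  0.1 -0.1] op 0.654 q [ 0.59  0.63  2.33  3.37  0.66 -1.62]
turn [-0.  -0.1 -0. ] shift [-0.8  0.3 20.2] tcp target [551.8 306.3  13.2] dist 20 ang 0.1
```

View pics/w5big.png

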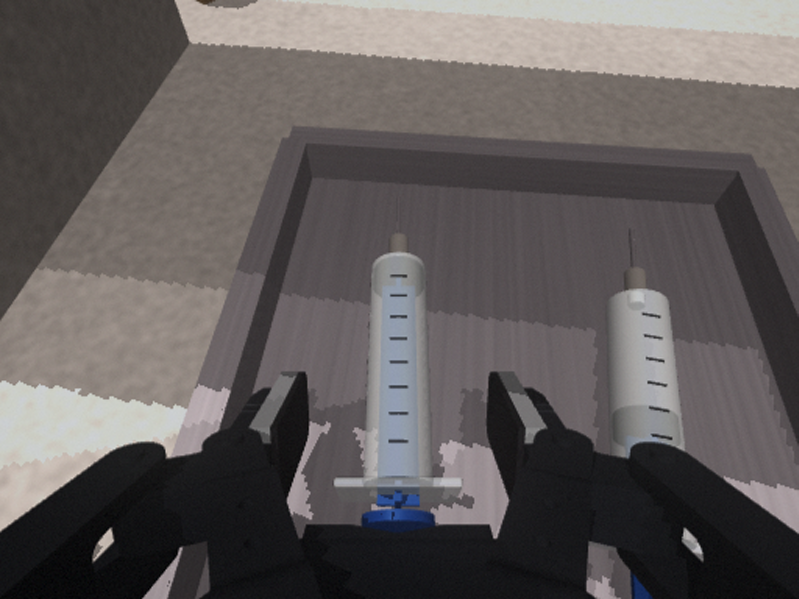

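play_rows:
  moves:
    - [[0,0,0],[-1,0,10],0.65]
    - [[0,0,0],[-1,0,20],0.65]
    - [[0,0,0],[-1,0,20],0.65]

```text
clock: 14.0
eef_pos: [552.4, 307.2, 13.0]
tcp_rot: [-3.14, -0.84, 0.394]
contact_force: [-0.6, -0.6, -1.3]
opening: 0.651
```

play_rows:
  moves:
    - [[0,0,0],[0,0,0],0.3]
    - [[0,0,0],[0,0,0],0.1]
    - [[0,0,0],[0,0,0],0.1]
    - [[0,0,0],[0,0,0],0.1]
    - [[0,0,0],[0,0,0],0.1]
  newtons: 35

```text
clock: 14.5
eef_pos: [552.3, 307.1, 13.2]
tcp_rot: [-3.14, -0.84, 0.394]
contact_force: [-0.5, -0.9, 1.9]
opening: 0.239
```

```bash
python3 - <<'E'
from h import *
s=st(); p=r.grab_frame('wrist'); crop(p,'w6big',0,0,512,384,1.56)
R=toolR(YAW,48); 
P=s['eef_pos']
go(P+[0,0,25],R); go(P+[0,0,40]-120*AX,R); go(P+[0,0,120]-150*AX,R)
E
```

```text
t 14.5 p [552.3 307.1  13.2] rot [-3.14  -0.84   0.394] F [-0.5 -0.9  1.9] op 0.239 q [ 0.58  0.67  2.3   3.36  0.67 -1.62]
turn [-0.1 -0.1 -0. ] shift [ 18.6  -0.1 -16.7] tcp target [552.3 307.1  38.2] dist 25 ang 0.1
turn [-0.1 -0.1 -0. ] shift [-5.030e+01 -1.000e-01 -1.161e+02] tcp target [441.5 261.1  53.2] dist 127 ang 0.1
turn [-0.1 -0.1 -0. ] shift [ -10.8   -0.2 -191.8] tcp target [413.8 249.5 133.2] dist 192 ang 0.1
```

View pics/w6big.png

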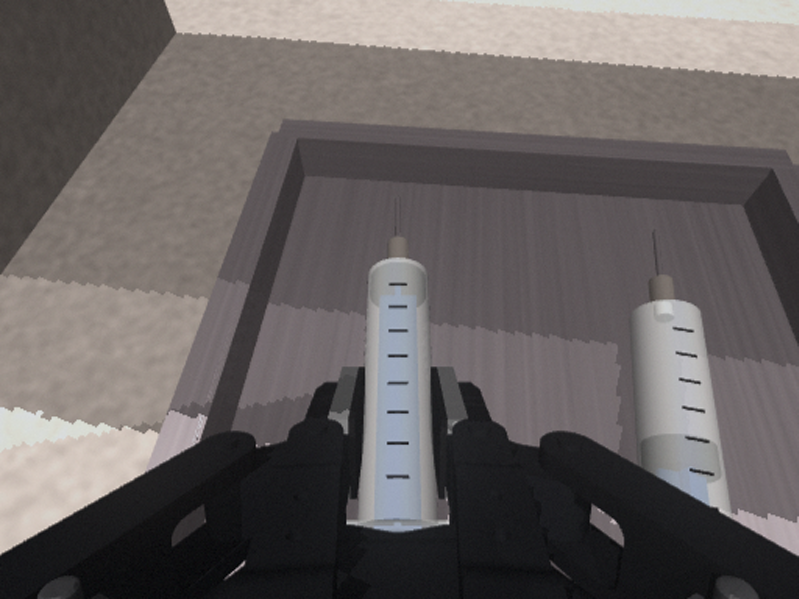

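play_rows:
  moves:
    - [[0,0,0],[8,0,-7],0.1]
    - [[0,0,0],[13,0,-20],0.1]
    - [[0,0,0],[10,0,-40],0.1]
    - [[0,0,0],[-10,0,-70],0.1]
    - [[0,0,0],[-30,0,-100],0.1]
    - [[0,0,0],[-30,0,-140],0.1]
    - [[0,0,0],[-20,0,-175],0.1]
    - [[0,0,0],[-11,0,-192],0.1]
    - [[0,0,0],[-11,0,-192],0.1]
    - [[0,0,0],[-11,0,-192],0.1]

```text
clock: 15.55
eef_pos: [414.1, 249.8, 134.3]
tcp_rot: [-3.139, -0.843, 0.393]
contact_force: [-0.2, -0.4, -0.1]
opening: 0.239
```

```bash
python3 - <<'E'
from h import *
from ik import *
s=st(); p=r.grab_frame('wrist'); crop(p,'w7big',0,0,512,384,1.56)
p=r.grab_frame('scene'); crop(p,'s7',100,110,260,230,5)
q=s['qpos']
for tau in (20,25):
  for z in (330,210,195):
    R=toolR(B[1][2],tau); f=R.apply([0,0,1]); p=L2W(1,[-35,8,z])+19*f
    print(tau,z,[np.round(x,2) for x in ikall(p,R)])
tgt=ikall(np.array([340,0,420.]),toolR(-.06,22)); print(tgt)
rows(q,[tgt[0]],[20],s)
E
```

```text
t 15.55 p [414.1 249.8 134.3] rot [-3.139 -0.843  0.393] F [-0.2 -0.4 -0.1] op 0.239 q [ 0.7   0.22  2.58  3.6   0.53 -1.76]
20 330 [array([-0.2 , -0.08,  2.  ,  0.06,  0.87,  1.4 ])]
20 210 [array([-0.2 ,  0.08,  2.15,  0.09,  0.57,  1.37])]
20 195 [array([-0.2 ,  0.1 ,  2.17,  0.09,  0.53,  1.36])]
25 330 [array([-0.21, -0.11,  2.06,  0.09,  0.76,  1.37])]
25 210 [array([-0.21,  0.05,  2.21,  0.14,  0.45,  1.31])]
25 195 [array([-0.21,  0.08,  2.22,  0.16,  0.41,  1.29])]
[array([ 0.03571165, -0.52386445,  2.076565  , -0.03831951,  1.20675477,
        1.67322625])]
[[4, 6, 3], [54, -20, 0]] ('tcp', array([440., 282., 175.]), 'z-dir', array([ 0.72,  0.38, -0.58]), 'step', 58, np.float64(8.0), 'q', array([ 0.66,  0.18,  2.56,  3.41,  0.56, -1.59]))
[[9, 11, 5], [104, -41, -9]] ('tcp', array([456., 312., 218.]), 'z-dir', array([ 0.73,  0.47, -0.49]), 'step', 55, np.float64(7.7), 'q', array([ 0.63,  0.15,  2.53,  3.23,  0.6 , -1.42]))
[[15, 16, 7], [149, -62, -25]] ('tcp', array([465., 338., 262.]), 'z-dir', array([ 0.72,  0.56, -0.41]), 'step', 52, np.float64(7.3), 'q', array([ 0.6 , 
[... 2602 characters left out ...]
r', array([ 0.25,  0.47, -0.85]), 'step', 54, np.float64(10.1), 'q', array([ 0.13, -0.41,  2.15,  0.51,  1.1 ,  1.16]))
[[8, -25, 12], [113, 78, -254]] ('tcp', array([339., 134., 388.]), 'z-dir', array([ 0.29,  0.32, -0.9 ]), 'step', 61, np.float64(11.1), 'q', array([ 0.1 , -0.45,  2.13,  0.33,  1.14,  1.33]))
[[-3, -26, 17], [107, 139, -278]] ('tcp', array([342.,  68., 399.]), 'z-dir', array([ 0.34,  0.16, -0.93]), 'step', 66, np.float64(12.0), 'q', array([ 0.07, -0.49,  2.1 ,  0.14,  1.17,  1.5 ]))
[[-15, -26, 21], [104, 202, -313]] ('tcp', array([340.,   0., 420.]), 'z-dir', array([ 0.37, -0.02, -0.93]), 'step', 71, np.float64(12.9), 'q', array([ 0.04, -0.52,  2.08, -0.04,  1.21,  1.67]))
```

View pics/w7big.png

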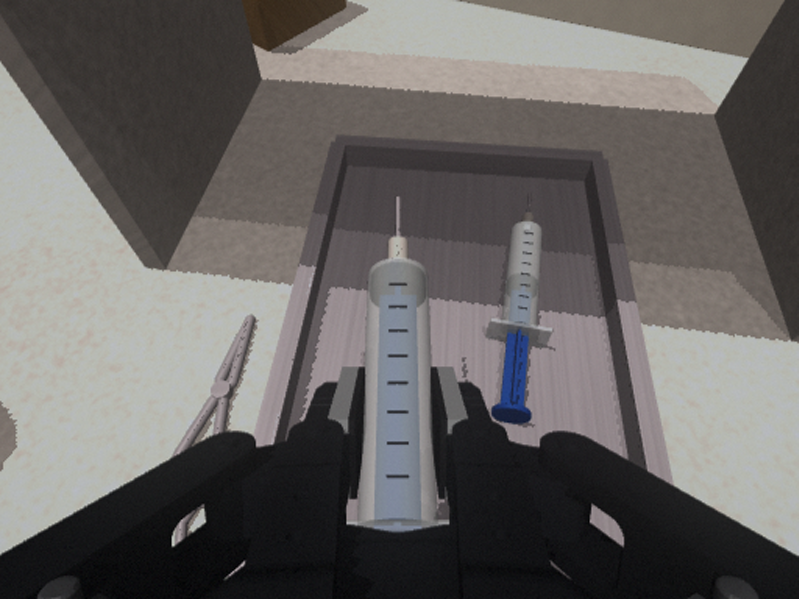

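View pics/s7.png

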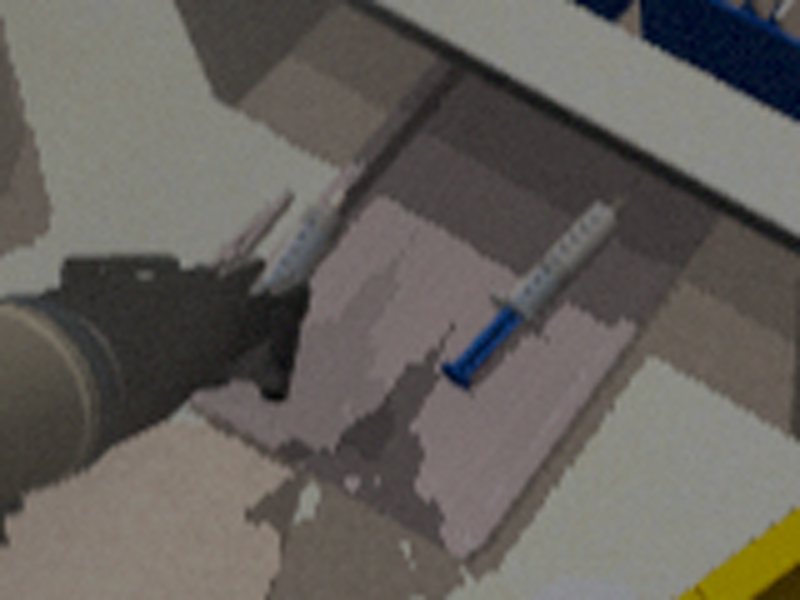

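```bash
cat >> ik.py <<'E'
Rg=Ro.from_euler('xyz',[-3.14,-.84,.394]); Pg=np.array([552.3,307.1,13.2])
SYR={k:Rg.inv().apply(CEN+a*AX-Pg) for k,a in [('cen',0),('tip',83),('disc',-55)]}
def syr(p,R): return {k:p+R.apply(v) for k,v in SYR.items()}
def path(q0,wps,ns,s):
    R0=Ro.from_euler('xyz',s['tcp_rot']); p0=s['eef_pos']; q=np.array(q0); prev=R0; pp=p0
    for w,n in zip(wps,ns):
        w=np.array(w)
        for i in range(1,n+1):
            qi=q+(w-q)*i/n; T,R=fk(V,qi); m=syr(T,R)
            sh=R0.inv().apply(T-p0); tu=(R0.inv()*R).as_rotvec(degrees=True)
            print('[[%.0f, %.0f, %.0f], [%.0f, %.0f, %.0f], 0.1],'%(*tu,*sh),'tip',np.round(m['tip']),'disc',np.round(m['disc']),'shelfmargin',round(592.6-m['tip'][:2]@[.966,.26]),'step',round(np.linalg.norm(T-pp)),round(np.degrees((prev.inv()*R).magnitude()),1))
            prev=R;pp=T
        q=w
def place(b,cen,yaw,pitch,needle_to=None,roll=0):
    """tool pose such that syringe centre at cen (world) and pointing heading yaw, needle pitched up 'pitch' deg"""
    R=Ro.from_euler('z',yaw-YAW)*Rg if False else Ro.from_euler('z',yaw)*Ro.from_euler('x',roll,degrees=True)*Ro.from_euler('y',-pitch,degrees=True)*Ro.from_euler('z',-YAW)*Rg
    return np.asarray(cen)-R.apply(SYR['cen']),R
E
python3 - <<'E'
from h import *
from ik import *
s=st(); q=s['qpos']
for pitch in (-15,-5,0,10):
  for z in (195,240):
    p,R=place(1,L2W(1,[-14,6,z]),-.06,pitch); print(pitch,z,np.round(p),[np.round(x,2) for x in ikall(p,R)])
W1=[-.28,-.05,2.49,2.5,.31,-1.08]
path(q,[W1],[14],s)
E
```

```text
t 15.65 p [413.9 249.4 132.8] rot [-3.14  -0.84   0.393] F [ 0.  -0.1 -0.7] op 0.241 q [ 0.7   0.23  2.58  3.6   0.53 -1.76]
-15 195 [519. -88. 196.] [array([-0.23,  0.03,  2.29,  0.37,  0.26,  1.08])]
-15 240 [519. -88. 241.] [array([-0.23, -0.05,  2.24,  0.25,  0.39,  1.2 ])]
-5 195 [519. -88. 195.] [array([-0.26,  0.04,  2.41,  1.92,  0.14, -0.5 ])]
-5 240 [519. -88. 240.] [array([-0.26, -0.07,  2.36,  0.93,  0.17,  0.51])]
0 195 [519. -88. 194.] [array([-0.27,  0.06,  2.47,  2.51,  0.27, -1.09])]
0 240 [519. -88. 239.] [array([-0.27, -0.06,  2.42,  1.89,  0.17, -0.47])]
10 195 [519. -88. 193.] [array([-0.3 ,  0.18,  2.57,  2.79,  0.63, -1.41])]
10 240 [519. -88. 238.] [array([-0.3 ,  0.02,  2.53,  2.66,  0.45, -1.26])]
[[-0, 1, 2], [16, 18, 4], 0.1], tip [516. 269. 144.] disc [387. 220. 142.] shelfmargin 24 step 24 2.1
[[-1, 2, 4], [29, 37, 3], 0.1], tip [532. 252. 155.] disc [402. 206. 151.] shelfmargin 13 step 23 2.0
[[-2, 3, 5], [40, 58, 2], 0.1], tip [547. 233. 166.] disc [416. 191. 160.] shelfmargin 4 step 24 1.9
[[-2, 4, 7], [51, 81, -1], 0.1], tip [561. 212. 177.] disc [42
[... 407 characters left out ...]
. 216.] disc [467.  86. 202.] shelfmargin -18 step 28 1.9
[[-9, 7, 12], [80, 209, -33], 0.1], tip [609.  78. 225.] disc [473.  61. 210.] shelfmargin -16 step 29 2.0
[[-11, 7, 13], [81, 237, -44], 0.1], tip [613.  47. 233.] disc [476.  34. 217.] shelfmargin -11 step 30 2.1
[[-13, 7, 14], [80, 265, -56], 0.1], tip [615.  14. 241.] disc [478.   6. 225.] shelfmargin -5 step 31 2.2
[[-15, 7, 15], [78, 293, -70], 0.1], tip [615. -20. 248.] disc [478. -23. 232.] shelfmargin 4 step 32 2.4
[[-18, 7, 15], [73, 321, -85], 0.1], tip [612. -55. 256.] disc [475. -52. 239.] shelfmargin 15 step 32 2.5
[[-20, 7, 16], [67, 349, -102], 0.1], tip [607. -91. 263.] disc [471. -83. 246.] shelfmargin 30 step 33 2.7
```

```bash
python3 - <<'E'
from h import *
from ik import *
s=st(); q=s['qpos']
for pitch in (0,8,15,25):
  for cen,yaw in [((430,150,190),.2),((430,30,240),-.06),((450,150,190),.2),((450,30,240),-.06),((480,-20,240),-.06)]:
    p,R=place(1,cen,yaw,pitch); print(pitch,cen,np.round(p),[np.round(x,2) for x in ikall(p,R)])
E
```

```text
t 15.65 p [413.9 249.4 132.8] rot [-3.14  -0.84   0.393] F [ 0.  -0.1 -0.7] op 0.241 q [ 0.7   0.23  2.58  3.6   0.53 -1.76]
0 (430, 150, 190) [424. 149. 189.] [array([ 0.51, -0.05,  2.6 ,  3.94,  0.32, -2.13])]
0 (430, 30, 240) [424.  31. 239.] []
0 (450, 150, 190) [444. 149. 189.] [array([ 0.46, -0.02,  2.57,  3.84,  0.31, -2.07])]
0 (450, 30, 240) [444.  31. 239.] []
0 (480, -20, 240) [474. -19. 239.] [array([-0.02, -0.17,  2.51,  3.75,  0.05, -2.15])]
8 (430, 150, 190) [424. 149. 188.] []
8 (430, 30, 240) [424.  31. 238.] []
8 (450, 150, 190) [444. 149. 188.] [array([ 0.5 ,  0.09,  2.66,  3.58,  0.61, -1.77])]
8 (450, 30, 240) [444.  31. 238.] [array([ 0.28, -0.17,  2.64,  3.94,  0.4 , -2.13])]
8 (480, -20, 240) [474. -19. 238.] [array([-0.01, -0.11,  2.61,  3.25,  0.33, -1.65])]
15 (430, 150, 190) [425. 149. 188.] []
15 (430, 30, 240) [425.  31. 238.] []
15 (450, 150, 190) [445. 149. 188.] []
15 (450, 30, 240) [445.  31. 238.] []
15 (480, -20, 240) [475. -19. 238.] []
25 (430, 150, 190) [425. 150. 187.] []
25 (430, 30, 240) [425.  31. 237.] []
25 (450, 150, 190) [445. 150. 187.] []
25 (450, 30, 240) [445.  31. 237.] []
25 (480, -20, 240) [475. -19. 237.] []
```

```bash
python3 - <<'E'
from h import *
from ik import *
s=st(); q=s['qpos']
path(q,[[.72,.0,2.56,3.5,.3,-1.62],[.7,-.25,2.42,1.8,.25,.1],[.6,-.4,2.25,.1,.6,1.7]],[5,9,9],s)
E
```

```text
t 15.65 p [413.9 249.4 132.8] rot [-3.14  -0.84   0.393] F [ 0.  -0.1 -0.7] op 0.241 q [ 0.7   0.23  2.58  3.6   0.53 -1.76]
[[2, 0, 1], [10, -11, -6], 0.1], tip [494. 295. 146.] disc [367. 241. 145.] shelfmargin 39 step 17 2.1
[[4, 0, 2], [19, -22, -15], 0.1], tip [488. 305. 159.] disc [362. 250. 158.] shelfmargin 42 step 17 2.0
[[5, 1, 3], [27, -32, -26], 0.1], tip [482. 315. 172.] disc [356. 258. 170.] shelfmargin 45 step 16 1.9
[[7, 1, 4], [34, -42, -36], 0.1], tip [475. 323. 185.] disc [350. 265. 183.] shelfmargin 50 step 16 1.8
[[8, 1, 5], [42, -51, -48], 0.1], tip [468. 331. 198.] disc [343. 271. 195.] shelfmargin 55 step 16 1.7
[[12, 3, 6], [64, -72, -56], 0.1], tip [466. 356. 224.] disc [344. 293. 216.] shelfmargin 49 step 32 4.3
[[16, 4, 6], [84, -92, -66], 0.1], tip [462. 379. 248.] disc [342. 312. 236.] shelfmargin 48 step 30 3.9
[[19, 5, 7], [100, -110, -78], 0.1], tip [456. 399. 270.] disc [338. 329. 255.] shelfmargin 49 step 27 3.5
[[22, 6, 7], [114, -126, -90], 0.1], tip [448. 416. 290.] disc [333. 342. 272.] shelfmargin 52 step 24 3.0
[[24, 6, 7], [125, -140, -103], 
[... 787 characters left out ...]
 [290. 368. 361.] shelfmargin 95 step 7 2.2
[[31, -2, 4], [152, -168, -176], 0.1], tip [387. 453. 368.] disc [286. 359. 363.] shelfmargin 101 step 9 2.6
[[29, -4, 3], [147, -156, -178], 0.1], tip [388. 439. 361.] disc [286. 346. 362.] shelfmargin 104 step 14 3.2
[[26, -7, 3], [142, -136, -179], 0.1], tip [394. 418. 353.] disc [290. 328. 362.] shelfmargin 104 step 20 3.9
[[22, -8, 2], [140, -111, -178], 0.1], tip [405. 390. 347.] disc [297. 306. 362.] shelfmargin 100 step 26 4.6
[[16, -10, 3], [142, -79, -178], 0.1], tip [422. 356. 345.] disc [309. 280. 365.] shelfmargin 92 step 32 5.4
[[10, -10, 4], [149, -41, -179], 0.1], tip [444. 316. 349.] disc [325. 250. 372.] shelfmargin 81 step 38 6.2
```

play_rows:
  moves:
    - [[2,0,1],[10,-11,-6],0.1]
    - [[4,0,2],[19,-22,-15],0.1]
    - [[5,1,3],[27,-32,-26],0.1]
    - [[7,1,4],[34,-42,-36],0.1]
    - [[8,1,5],[42,-51,-48],0.1]
    - [[12,3,6],[64,-72,-56],0.1]
    - [[16,4,6],[84,-92,-66],0.1]
    - [[19,5,7],[100,-110,-78],0.1]
    - [[22,6,7],[114,-126,-90],0.1]
    - [[24,6,7],[125,-140,-103],0.1]
    - [[26,6,7],[134,-150,-115],0.1]
    - [[28,5,7],[142,-158,-126],0.1]
    - [[29,5,7],[148,-162,-137],0.1]
    - [[29,5,7],[155,-164,-146],0.1]

```text
clock: 17.05
eef_pos: [346.3, 398.7, 344.6]
tcp_rot: [-2.469, -0.878, 0.176]
contact_force: [0.2, -0.6, -0.2]
opening: 0.241
```

```bash
python3 - <<'E'
from h import *
from ik import *
s=st(); q=s['qpos']
path(q,[[.6,-.4,2.25,.1,.6,1.7]],[10],s)
E
```

```text
t 17.05 p [346.3 398.7 344.6] rot [-2.469 -0.878  0.176] F [ 0.2 -0.6 -0.2] op 0.241 q [ 0.69 -0.24  2.42  1.82  0.25  0.07]
[[2, -1, -0], [5, -10, -4], 0.1], tip [410. 459. 367.] disc [305. 371. 348.] shelfmargin 77 step 12 2.0
[[3, -3, -1], [6, -18, -9], 0.1], tip [401. 463. 372.] disc [298. 372. 355.] shelfmargin 85 step 10 1.9
[[3, -4, -1], [4, -22, -15], 0.1], tip [394. 463. 372.] disc [293. 370. 360.] shelfmargin 92 step 7 2.0
[[3, -7, -1], [1, -21, -21], 0.1], tip [389. 458. 369.] disc [288. 363. 362.] shelfmargin 98 step 7 2.2
[[1, -9, -2], [-3, -14, -29], 0.1], tip [387. 448. 364.] disc [287. 353. 362.] shelfmargin 102 step 11 2.6
[[-1, -11, -2], [-6, -2, -37], 0.1], tip [389. 432. 357.] disc [287. 339. 361.] shelfmargin 104 step 15 3.2
[[-5, -13, -2], [-7, 15, -47], 0.1], tip [396. 411. 351.] disc [292. 322. 361.] shelfmargin 103 step 20 3.7
[[-9, -14, -1], [-4, 37, -58], 0.1], tip [408. 384. 346.] disc [299. 301. 362.] shelfmargin 98 step 25 4.4
[[-14, -14, -1], [2, 62, -72], 0.1], tip [424. 352. 345.] disc [310. 277. 365.] shelfmargin 91 step 30 5.0
[[-19, -14, -0], [13, 91, -89], 0.1], tip [444. 316. 349.] disc [325. 250. 372.] shelfmargin 81 step 35 5.6
```

play_rows:
  moves:
    - [[2,-1,0],[5,-10,-4],0.1]
    - [[3,-3,-1],[6,-18,-9],0.1]
    - [[3,-4,-1],[4,-22,-15],0.1]
    - [[3,-7,-1],[1,-21,-21],0.1]
    - [[1,-9,-2],[-3,-14,-29],0.1]
    - [[-1,-11,-2],[-6,-2,-37],0.1]
    - [[-5,-13,-2],[-7,15,-47],0.1]
    - [[-9,-14,-1],[-4,37,-58],0.1]
    - [[-14,-14,-1],[2,62,-72],0.1]
    - [[-19,-14,0],[13,91,-89],0.1]
    - [[-19,-14,0],[13,91,-89],0.1]

```text
clock: 18.15
eef_pos: [368.3, 272.3, 362.5]
tcp_rot: [-2.91, -0.657, 0.324]
contact_force: [-0.2, -0.2, -1.0]
opening: 0.241
```

```bash
python3 - <<'E'
from h import *
from ik import *
s=st(); q=s['qpos']
p,R=place(1,L2W(1,[-14,6,320]),-.06,-22); m=syr(p,R); print(np.round(p),{k:np.round(v) for k,v in m.items()})
t=ikall(p,R); print(t)
path(q,[t[0]],[16],s); go(p,R)
E
```

```text
t 18.15 p [368.3 272.3 362.5] rot [-2.91  -0.657  0.324] F [-0.2 -0.2 -1. ] op 0.241 q [ 0.58 -0.4   2.24  0.13  0.61  1.67]
[519. -88. 321.] {'cen': array([524., -89., 320.]), 'tip': array([601., -94., 289.]), 'disc': array([473., -86., 341.])}
[array([-0.21278181, -0.11513235,  2.05007182,  0.09995021,  0.75795777,
        1.36070374])]
[[-2, -0, 1], [9, 24, 2], 0.1], tip [465. 293. 347.] disc [344. 233. 371.] shelfmargin 67 step 25 2.2
[[-4, -1, 2], [15, 46, 5], 0.1], tip [482. 273. 344.] disc [359. 217. 370.] shelfmargin 56 step 24 2.2
[[-6, -1, 3], [21, 70, 6], 0.1], tip [499. 251. 340.] disc [374. 200. 368.] shelfmargin 46 step 24 2.2
[[-7, -2, 4], [25, 93, 7], 0.1], tip [514. 229. 337.] disc [387. 182. 367.] shelfmargin 37 step 24 2.1
[[-9, -2, 5], [29, 118, 7], 0.1], tip [528. 206. 334.] disc [400. 164. 365.] shelfmargin 29 step 24 2.1
[[-11, -3, 7], [31, 142, 6], 0.1], tip [541. 182. 330.] disc [412. 144. 363.] shelfmargin 23 step 25 2.1
[[-12, -3, 8], [33, 167, 5], 0.1], tip [553. 157. 327.] disc [423. 124. 362.] shelfmargin 18 step 25 2.1
[[-14, -4, 9], [33, 192, 3], 0.1],
[... 329 characters left out ...]
.  50. 311.] disc [458.  36. 353.] shelfmargin 11 step 26 2.1
[[-20, -6, 14], [24, 292, -13], 0.1], tip [594.  22. 307.] disc [463.  12. 351.] shelfmargin 13 step 26 2.0
[[-21, -7, 16], [19, 317, -19], 0.1], tip [598.  -6. 302.] disc [468. -12. 348.] shelfmargin 17 step 26 2.0
[[-22, -8, 17], [13, 342, -26], 0.1], tip [600. -35. 298.] disc [471. -36. 346.] shelfmargin 22 step 26 2.0
[[-23, -8, 19], [5, 367, -33], 0.1], tip [602. -64. 294.] disc [473. -61. 343.] shelfmargin 28 step 27 2.0
[[-25, -9, 20], [-3, 391, -41], 0.1], tip [601. -94. 289.] disc [473. -86. 341.] shelfmargin 36 step 27 2.0
turn [-24.7  -9.2  20. ] shift [ -3.1 390.8 -41.2] tcp target [518.8 -88.3 321.4] dist 393 ang 33.1
```

```bash
python3 - <<'E'
from h import *
from ik import *
s=st(); q=s['qpos']
p,R=place(1,L2W(1,[-14,6,320]),-.06,-22); t=ikall(p,R)[0]
p,R=place(1,(435,80,360),.05,-20); t0=ikall(p,R); print(t0)
path(q,[t0[0],t],[9,9],s)
E
```

```text
t 18.15 p [368.3 272.3 362.5] rot [-2.91  -0.657  0.324] F [-0.2 -0.2 -1. ] op 0.241 q [ 0.58 -0.4   2.24  0.13  0.61  1.67]
[array([ 0.25995675, -0.3462488 ,  2.14011746, -0.12689461,  0.86965103,
        1.83864579])]
[[-2, -1, 1], [4, 22, -2], 0.1], tip [459. 291. 346.] disc [337. 231. 372.] shelfmargin 74 step 23 2.8
[[-5, -2, 3], [5, 43, -4], 0.1], tip [469. 268. 343.] disc [345. 214. 372.] shelfmargin 70 step 21 2.8
[[-7, -3, 4], [6, 65, -8], 0.1], tip [479. 244. 340.] disc [353. 196. 372.] shelfmargin 67 step 22 2.9
[[-9, -3, 6], [6, 87, -12], 0.1], tip [487. 219. 338.] disc [360. 178. 373.] shelfmargin 65 step 22 3.0
[[-12, -4, 7], [5, 108, -17], 0.1], tip [495. 194. 336.] disc [367. 158. 373.] shelfmargin 64 step 22 3.0
[[-14, -5, 9], [4, 130, -23], 0.1], tip [501. 167. 334.] disc [372. 139. 374.] shelfmargin 65 step 23 3.1
[[-17, -6, 11], [2, 152, -30], 0.1], tip [506. 140. 333.] disc [377. 119. 375.] shelfmargin 67 step 23 3.1
[[-19, -7, 12], [-0, 174, -38], 0.1], tip [510. 112. 332.] disc [381.  98. 377.] shelfmargin 70 step 23 3.2
[[-22, -8, 14], [-3, 196, -47], 0.1], ti
[... 332 characters left out ...]
6. 318.] disc [419.  33. 368.] shelfmargin 55 step 20 0.7
[[-23, -9, 17], [5, 274, -38], 0.1], tip [558.  17. 313.] disc [430.  16. 364.] shelfmargin 49 step 21 0.7
[[-23, -9, 17], [6, 296, -37], 0.1], tip [568.  -3. 309.] disc [440.  -2. 360.] shelfmargin 44 step 22 0.7
[[-23, -9, 18], [5, 319, -37], 0.1], tip [578. -24. 304.] disc [450. -21. 355.] shelfmargin 41 step 23 0.7
[[-24, -9, 19], [3, 342, -38], 0.1], tip [587. -46. 299.] disc [459. -42. 351.] shelfmargin 38 step 23 0.8
[[-24, -9, 19], [1, 366, -39], 0.1], tip [594. -69. 294.] disc [467. -63. 346.] shelfmargin 36 step 24 0.8
[[-25, -9, 20], [-3, 391, -41], 0.1], tip [601. -94. 289.] disc [473. -86. 341.] shelfmargin 36 step 25 0.8
```

play_rows:
  moves:
    - [[-2,-1,1],[4,22,-2],0.1]
    - [[-5,-2,3],[5,43,-4],0.1]
    - [[-7,-3,4],[6,65,-8],0.1]
    - [[-9,-3,6],[6,87,-12],0.1]
    - [[-12,-4,7],[5,108,-17],0.1]
    - [[-14,-5,9],[4,130,-23],0.1]
    - [[-17,-6,11],[2,152,-30],0.1]
    - [[-19,-7,12],[0,174,-38],0.1]
    - [[-22,-8,14],[-3,196,-47],0.1]
    - [[-22,-8,15],[0,214,-44],0.1]
    - [[-22,-9,15],[2,253,-40],0.1]
    - [[-23,-9,17],[5,296,-37],0.1]
    - [[-24,-9,19],[3,342,-38],0.1]
    - [[-24.7,-9.2,20],[-3,391,-41],0.1]
    - [[-24.7,-9.2,20],[-3,391,-41],0.1]
    - [[-24.7,-9.2,20],[-3,391,-41],0.1]

```text
clock: 19.75
eef_pos: [518.6, -89.3, 318.9]
tcp_rot: [-3.139, -0.451, -0.063]
contact_force: [0.2, -0.1, -0.3]
opening: 0.238
```

```bash
python3 - <<'E'
from h import *
from ik import *
s=st(); p=r.grab_frame('wrist'); crop(p,'w8big',0,0,512,384,1.56)
c=cam(p,s)
m=syr(s['eef_pos'],Ro.from_euler('xyz',s['tcp_rot'])); print({k:(np.round(v),np.round(1.56*proj(c,[v])[0])) for k,v in m.items()})
for P in [(-85,33,160),(85,33,160),(85,-33,160),(-85,-33,160)]: print(P,np.round(1.56*proj(c,[L2W(1,P)])[0]))
p=r.grab_frame('side'); crop(p,'side8',190,90,390,290,3)
for z in (215,205,195,185):
    P,R=place(1,L2W(1,[-14,6,z]),-.06,-22);mm=syr(P,R); print(z,{k:np.round(v) for k,v in mm.items()}); go(P,R)
E
```

```text
t 19.75 p [518.6 -89.3 318.9] rot [-3.139 -0.451 -0.063] F [ 0.2 -0.1 -0.3] op 0.238 q [-0.22 -0.11  2.05  0.1   0.76  1.36]
{'cen': (array([524., -90., 317.]), array([400., 374.])), 'tip': (array([601., -95., 286.]), array([399., 191.])), 'disc': (array([473., -87., 338.]), array([400., 565.]))}
(-85, 33, 160) [353. 505.]
(85, 33, 160) [357. 239.]
(85, -33, 160) [455. 239.]
(-85, -33, 160) [461. 504.]
215 {'cen': array([524., -89., 215.]), 'tip': array([601., -94., 184.]), 'disc': array([473., -86., 236.])}
turn [-0.   0.1  0. ] shift [-45.3   0.8  93.3] tcp target [518.8 -88.3 216.4] dist 104 ang 0.1
205 {'cen': array([524., -89., 205.]), 'tip': array([601., -94., 174.]), 'disc': array([473., -86., 226.])}
turn [-0.   0.1  0. ] shift [-49.7   0.8 102.3] tcp target [518.8 -88.3 206.4] dist 114 ang 0.1
195 {'cen': array([524., -89., 195.]), 'tip': array([601., -94., 164.]), 'disc': array([473., -86., 216.])}
turn [-0.   0.1  0. ] shift [-54.1   0.8 111.3] tcp target [518.8 -88.3 196.4] dist 124 ang 0.1
185 {'cen': array([524., -89., 185.]), 'tip': array([601., -94., 154.]), 'disc': array([473., -86., 206.])}
turn [-0.   0.1  0. ] shift [-58.4   0.8 120.3] tcp target [518.8 -88.3 186.4] dist 134 ang 0.1
```

View pics/w8big.png

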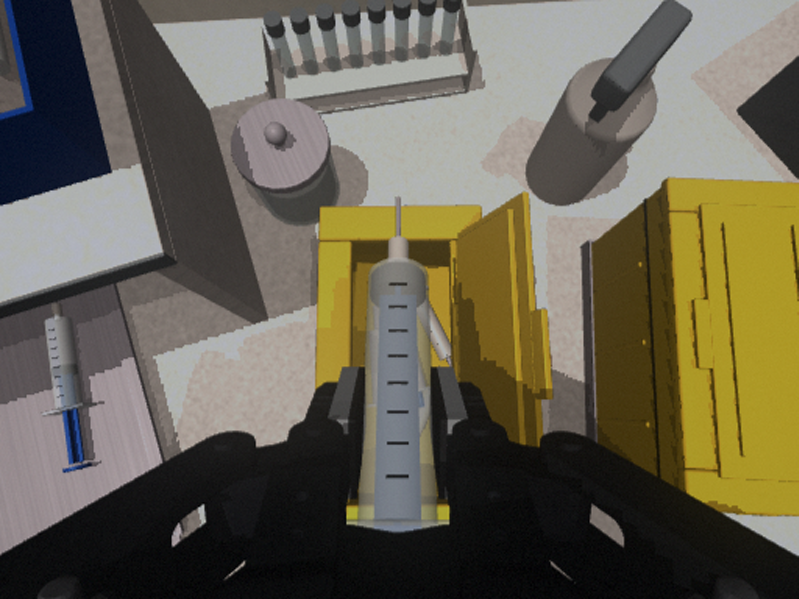

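View pics/side8.png

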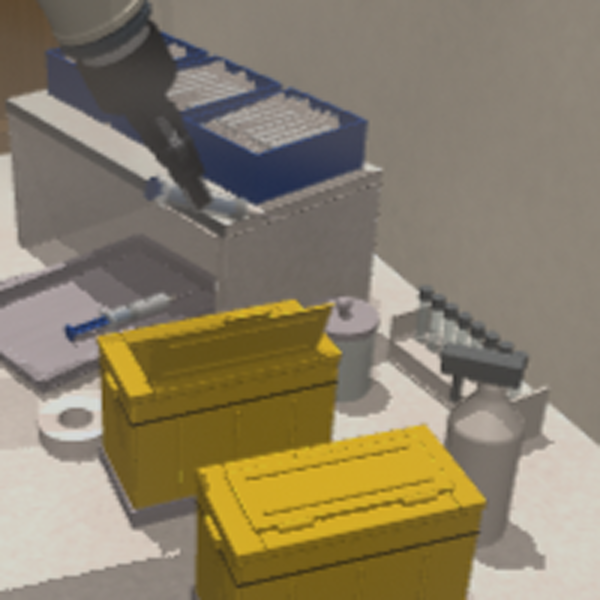

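play_rows:
  moves:
    - [[0,0,0],[-20,0,40],0.1]
    - [[0,0,0],[-40,0,82],0.1]
    - [[0,0,0],[-52,0,107],0.1]
    - [[0,0,0],[-58,0,120],0.1]
    - [[0,0,0],[-61,0,126],0.1]
    - [[0,0,0],[-61,0,126],0.1]
    - [[0,0,0],[-61,0,126],0.1]

```text
clock: 20.55
eef_pos: [519.8, -86.9, 181.2]
tcp_rot: [-3.14, -0.455, -0.058]
contact_force: [0.4, 0.1, -0.1]
opening: 0.242
```

```bash
python3 - <<'E'
from h import *
from ik import *
s=st(); p=r.grab_frame('wrist'); crop(p,'w9big',0,0,512,384,1.56)
m=syr(s['eef_pos'],Ro.from_euler('xyz',s['tcp_rot'])); print({k:np.round(v) for k,v in m.items()})
E
```

```text
t 20.55 p [519.8 -86.9 181.2] rot [-3.14  -0.455 -0.058] F [ 0.4  0.1 -0.1] op 0.242 q [-0.21  0.08  2.21  0.18  0.4   1.27]
{'cen': array([525., -88., 180.]), 'tip': array([602., -92., 149.]), 'disc': array([474., -85., 200.])}
```

View pics/w9big.png

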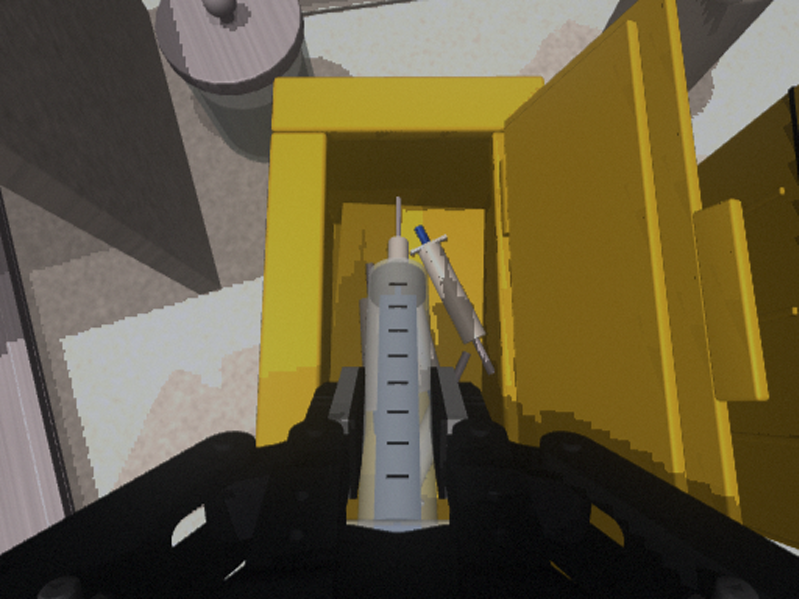

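play_rows:
  moves:
    - [[0,0,0],[0,0,0],0.45]
    - [[0,0,0],[0,0,0],0.45]
    - [[0,0,0],[0,0,0],0.45]
    - [[0,0,0],[0,0,0],0.45]
    - [[0,0,0],[0,0,0],0.45]

```text
clock: 21.1
eef_pos: [519.9, -87.2, 181.6]
tcp_rot: [-3.14, -0.456, -0.059]
contact_force: [-0.8, 0.4, -0.3]
opening: 0.451
```

play_rows:
  moves:
    - [[0,0,0],[15,0,-35],0.45]
    - [[0,0,0],[30,0,-70],0.45]
    - [[0,0,0],[50,0,-110],0.45]
    - [[0,0,0],[60,0,-140],0.45]
    - [[0,0,0],[60,0,-140],0.45]

```text
clock: 21.6
eef_pos: [514.2, -87.5, 339.2]
tcp_rot: [3.142, -0.464, -0.058]
contact_force: [-0.0, -0.5, -1.0]
opening: 0.451
```

```bash
python3 - <<'E'
from h import *
s=st(); p=r.grab_frame('wrist'); crop(p,'w10big',0,0,512,384,1.56)
p=r.grab_frame('side'); crop(p,'side10',190,140,390,340,3)
E
```

```text
t 21.6 p [514.2 -87.5 339.2] rot [ 3.142 -0.464 -0.058] F [-0.  -0.5 -1. ] op 0.451 q [-0.22 -0.14  2.03  0.1   0.8   1.36]
```

View pics/w10big.png

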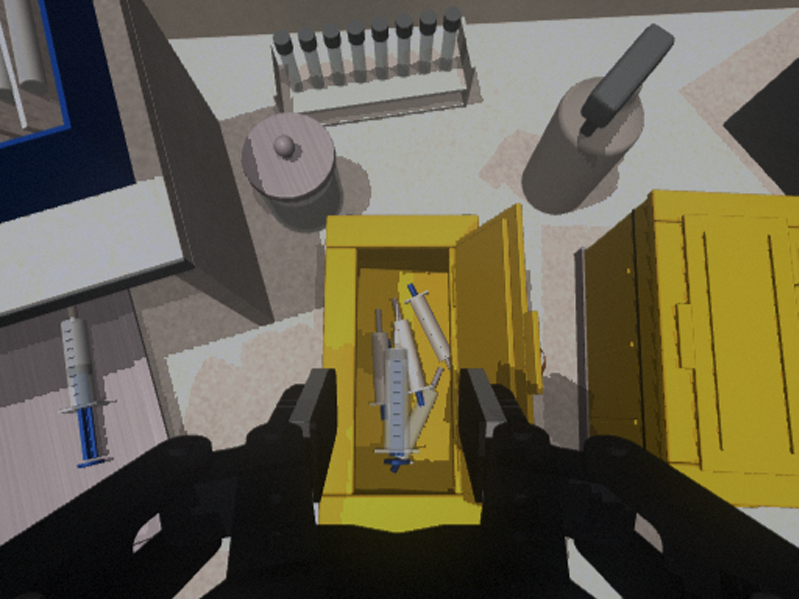

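View pics/side10.png

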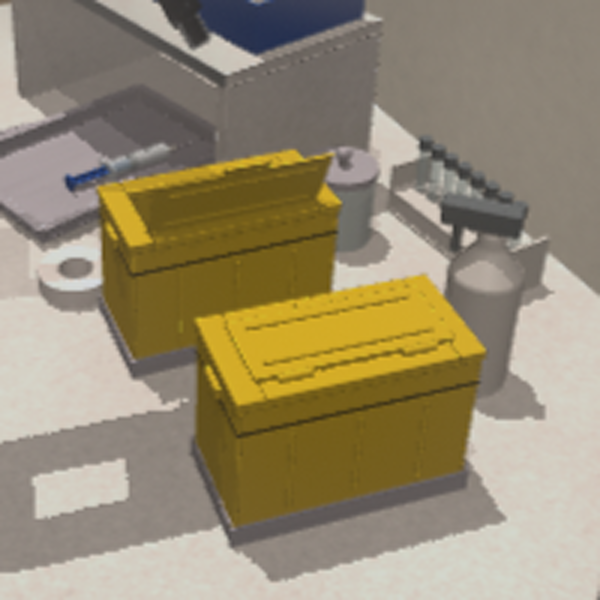

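play_rows:
  moves:
    - [[0,0,0],[-30,0,-20],0.45]
    - [[0,0,0],[-60,0,-40],0.45]
    - [[0,0,0],[-80,0,-40],0.45]
    - [[0,0,0],[-80,0,-40],0.45]
    - [[0,0,0],[-80,0,-40],0.45]

```text
clock: 22.2
eef_pos: [422.7, -81.8, 333.6]
tcp_rot: [-3.14, -0.456, -0.059]
contact_force: [0.4, -0.7, 0.0]
opening: 0.448
```

```bash
python3 - <<'E'
from h import *
s=st(); p=r.grab_frame('wrist'); crop(p,'w11big',0,0,512,384,1.56); c=cam(p,s); np.savez('w11',K=c[0],R=c[1],t=c[2])
p=r.grab_frame('scene'); save(p,'s11'); crop(p,'s11c',90,100,430,360,2.3)
E
```

```text
t 22.2 p [422.7 -81.8 333.6] rot [-3.14  -0.456 -0.059] F [ 0.4 -0.7  0. ] op 0.448 q [-0.27 -0.32  2.17  0.12  0.85  1.3 ]
```

View pics/w11big.png

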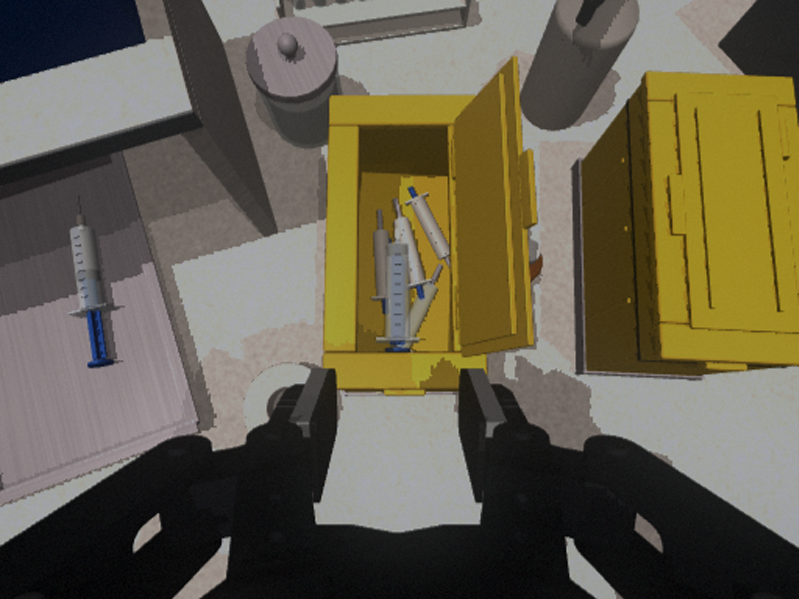

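View pics/s11c.png

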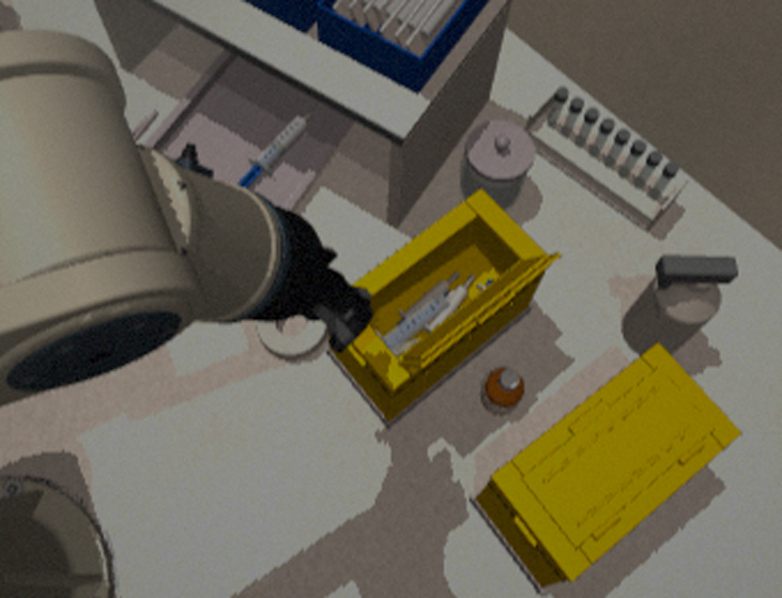

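```bash
python3 - <<'E'
from h import *
w=np.load('w11.npz'); C2=(w['K'],w['R'],w['t'])
p=r.grab_frame('wrist'); s0=dict(eef_pos=np.array([514.2,-87.5,339.2]),tcp_rot=[3.142,-.464,-.058])
C1=cam(p,s0)
for n,a,b in [('front',(397,345),(398,243)),('flange',(398,452),(398,341))]:
    x,e=tri([(C1,np.array(a)/1.56),(C2,np.array(b)/1.56)]); print(n,np.round(x),np.round(e,1))
crop(p,'w12big',0,0,512,384,1.56); st()
E
```

```text
front [564. -90.  59.] [0.2 0.2]
flange [472. -85.  67.] [0.3 0.3]
t 22.35 p [423.6 -81.9 334.4] rot [-3.14  -0.456 -0.059] F [-0.4  0.1 -0.1] op 0.453 q [-0.27 -0.32  2.17  0.12  0.85  1.3 ]
```

```bash
python3 - <<'E'
from h import *
print(r.sign_off())
E
```

```text
the job is handed in; nothing more can be done
None
```

I shut the lid on the full right-hand container (bin_2) and dropped the used syringe into the left one (bin_1). I handed the job in at about 22 s of the 67 s allowed. Sign-off gives no verdict, so the points below are my own last checks.

- **Full container:** I swung lid_2 over with the closed fingertips and pressed it down. The tip stopped at 164.8 mm with about 18 N of resistance, which matches the 165 mm top of a shut lid. It looks flat in the final pictures.
- **Used syringe:** Two wrist views put its middle at about (519, -88, 63) mm. That is inside bin_1 and well below the 125 mm fill line. It appeared in the same place in both views, so I took it to be at rest.
- **Open container:** Lid_1 measured about 1.98 rad at the start, and I never touched it. It still stands open in the last pictures.
- **Everything else:** The drawn-up syringe, tray, tape, jar, spray bottle and drug bottle look unmoved. I judged this by eye and did not re-measure them. The forceps are mostly hidden behind the arm in the final views; they were in place in the picture after the lift.
- **Robot:** The gripper is empty and clear of everything, with no contact force reading.

**What went wrong:** The first 45° approach to the syringe stopped short because the wrist hit its joint limits. I backed out, turned the wrist over in free space, and grasped from the other arm configuration. The network's loose matches in the scene view, such as old syringes reported as the used one and the tape as forceps, were discarded after checking the pictures.

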